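Nest and clamp an agate disc in a pendant-drilling jig

ROBOT

A 7-joint arm with a two-finger parallel gripper is mounted at the origin on a cart in front of the work surface, level with it; the furniture and walls round the work are solid. World frame = base frame: x ahead of the robot, y to its left, z up, the work surface at z = 0. Lengths are in m, angles in rad, forces in N, time in s.
With the tool pointing down it reaches from about 0.4 to 0.85 m from the base axis. Payload 6.9 kg.
Tool frame: the origin (TCP) lies midway between the tips of the shut fingers; the grasp point (between the pads) lies 19 mm behind it; z points along the fingers, x is the direction in which the jaws open and shut, and the axes are right-handed (so a half turn about z gives the same grasp; the last joint's range is limited). The gripper opens to 85 mm and grips with 20 to 120 N. Pads are 22 mm wide; open, the fingers measure 114 mm over their backs; the gripper's body (76 mm by 85 mm) begins 54 mm behind the grasp point. The pads swing forward as they close: fully open they stand 13 mm farther back than shut.
Start: joints at [-1.02, 0.507, -0.238, 1.5, 0.126, 1.149, -0.155], TCP at [0.27, 0.564, 0.231] pointing down, gripper open.
Joint ranges: [-3.08, 3.08], [-0.24, 2.05], [-1.43, 1.35], [0, 2.5], [-1.52, 4.66], [0.17, 1.96], [-2.89, 2.89]. Speed limits (rad/s): [2.39, 2.39, 3.14, 3.14, 3.14, 3.14, 3.14].

INTERFACE

Orientations are given as a unit quaternion [x, y, z, w].
In Python, from station import robot gives the robot as it stands.
- The arm moves only by the tool play_rows, never from a script. Its arguments are lists of equal length, an entry for each row: "claw": the opening, from -1 (shut) to 1 (fully open), so that 0 is half open; "translation": the shift along the tool's x, y, z in mm, a list of three; "rot": the turn, a rotation vector about the tool's x, y, z in rad, a list of three. In form: {"claw": [claw, ...], "translation": [[dx, dy, dz], ...], "rot": [[ax, ay, az], ...]}. A call has 1 to 12 rows; each row is the pose to reach, as a shift and turn from the pose measured when the call began, along the tool's axes at that moment; what a row does not reach only later rows make up. A row lasts 1/8 s, in which the tool goes at most 62.5 mm and 10.7 degrees, less where a joint would pass 70% of its speed; a pose out of reach is approached as far as the arm can. A call with a gripper value outside its range is refused whole. The fingers move at their own pace and stop on an object; the grip force is fixed at half the most. Time passes only in rows, so rows that repeat a pose let the fingers close. It gives the time, the measured TCP pose, the force and the opening at its end, in the units of the state.
- robot.state(): the state, without advancing time (a new reading comes with each control period).
- robot.capture(name): name is "side" or "top"; returns a dict with "pixels" (480x640x3 uint8, red, green, blue), "fx", "fy", "cx", "cy" (pixels), "origin" and "attitude" of the camera in the world. Camera axes: x right, y down, z forward; pixel columns grow to the right and rows downward; lengths in m; the calibration is good to about 2 mm. A picture is of the moment at which its call begins. There is no depth.
- robot.close_job(): hands the job in, once; it reports no verdict.
The state is a dict: "t": time; "joints": joint angles; "dq": joint speeds; "effort": joint torques, N m; "ee_pos": TCP position; "eef_rot": TCP orientation; "ft_force": force on the tool from outside, world axes, zero at the start; "ft_torque": the same for the moment, N m; "opening": finger opening in m.
Only numpy, scipy, OpenCV 4.12 (cv2) and the standard library are available. Lean on these libraries where they do the work, as an engineer would, in place of code of your own. Each camera call takes 0.05 s, during which the arm holds its last target.

TASK

Load the round agate disc into the drilling jig: lay it flat on the open end of the aluminium nest plate and slide it in under the edge of the bush bridge until you feel it drop flat into the shallow pocket, but do not force it, the stone is brittle. Then turn the black ball knob clockwise as far as it goes, so that the clamp arm presses the disc down, let go, and leave the other things on the bench where they are.

Things in the scene. Friction and masses are not known exactly. Their poses are not given: they have to be found in the camera images.
- disc_center (a point): Centre (half-way up) of the loose agate disc: brown with paler rings, 54 mm diameter, 12 mm thick, edges rounded 1.2 mm, 70 g give or take 30 percent. Brittle: it spoils if pushed against the pocket's wall with 15 N; 4 to 5 N is enough to feel it. Its z axis is the disc's axis. It starts lying flat on the bench in one of three places, beside other stones.
- jig: Drilling jig bolted to the bench, blue-grey base 200 x 150 x 12 mm. Origin on the bench under the nest plate's centreline; x: the way the disc is slid, towards the bridge; z up. The aluminium nest plate on it is 76 mm wide (y = -38 to 38 mm), its flat top 22 mm above the bench, and locked. Steel guides lie beside it to y = -49 and 49 mm, tops 1 mm lower, screw heads to 24 mm above the bench.
- load_spot (a point): Point on the top of the nest plate's plain open end (22 mm above the bench), on its centreline, at x = -50 mm of the jig; axes as the jig's. From here back to x = -78 and on to x = -19 mm the plate is always plain. Slid in the jig's +x along the centreline from here, the disc comes to the pocket.
- bush (a point): Brass drill bush in the dark steel bridge: point on the nest plate's top right below it, x = 35, y = 0 of the jig; axes as the jig's. The bridge's bar spans the plate at x = 28 to 42 mm, 17 to 27 mm above the plate's top (bush rim to 30.5 mm). Legs at y = 50 to 60 and -50 to -60 mm. It overhangs part of the pocket: the disc cannot be lowered straight in but is pushed under it from -x.
- clamp (a joint): Turn of the ball knob in rad, 0 to 1.6 (stop), growing clockwise seen from above; starts at 0.1 to 0.3, stays where left. Needs 0.15 N m, up to 0.4 near the end. Its arm points to the jig's -x at 0, beside the plate, and to +y at 1.57, across the disc. A helix lowers the arm 4 mm per rad: the pad meets a seated disc at about 1.45 rad, then presses. A disc not down in the pocket blocks the arm.
- clamp_ball (a point): Centre of the black ball knob, 30 mm diameter, smooth and slippery (friction about 0.4): hold it across its widest part, at the height of this point, or the fingers slip off. It is 77 mm above the bench, at x = 15, y = -68 mm of the jig, on an upright 9 mm spindle; it turns about the vertical and does not rise or sink. Nothing but its own arm is within 25 mm of it above the bridge's height.
- clamp_arm: The steel clamp arm, 12 mm wide, with a white nylon pad 10 mm across, 58 mm from the knob's axis; the hub reaches 28 mm, the arm 23 mm above the plate's top. Origin on the knob's axis; its own -x axis points along the arm.
- pocket_range (a point): Middle of the range in which the pocket's centre lies: x = 20, y = 0 of the jig, on the plate's top; axes as the jig's. The true centre is on y = 0 but up to 9 mm either side of this point along x, as the last user set it; not reported. Pocket: round, 56.5 mm wide, 4 mm deep, flat floor, 1 mm chamfer. In it the disc's top is 8 mm above the plate and the wall stops it, which can be felt.
- banded_slab: Grey-blue banded agate slab, 57 x 80 x 8 mm, flat on the bench. Leave it.
- rough_stone: Lump of sandy brown rough stone, 44 x 52 x 36 mm. Leave it.
- sanding_block: Brown hardwood sanding block, 62 x 100 x 42 mm. Leave it.
- pen: White marker pen with a black cap, 135 mm long, lying. Leave it.
- specs: Spectacles with a red frame, 141 x 142 x 42 mm. Leave them.
- dropper: Brown dropper bottle, 33 mm across, 102 mm tall. Leave it.
- steel_tweezers: Steel tweezers, 122 mm long, lying. Leave them.

How it is judged:
By the outcome, as a careful person would: the job done as asked, in the order asked, and still so for the second after the job is handed in, with the robot touching nothing.
It also fails if it takes over 67 s, if anything falls off the work surface, if the arm or the gripper's body presses on something with over 40 N, if the wrist force passes 120 N, or if a joint passes its speed limit or range.

## Working session

There is one attempt and no reset: what is moved stays moved. The work goes in short steps, Python scripts to look and compute and a tool call to move; the robot and the scene stay as the last step left them, time stands still between calls to the robot, and variables do not carry over. Pictures are saved under pics/ and viewed, and the job is handed in when it is done.

Besides the shell and the picture viewer there is one more tool, called after "Call:" as name(argument=value, ...), one argument or row to a line, values as JSON. play_rows: Moves the arm, as the interface text tells. Its arguments: {"type":"object","properties":{"claw":{"type":"array"},"translation":{"type":"array"},"rot":{"type":"array"}},"required":["claw","translation","rot"]}

```bash
mkdir -p pics; ls
python3 - <<'E'
from station import robot
import cv2, numpy as np
s=robot.state()
for k,v in s.items(): print(k,np.round(v,4))
for n in ("top","side"):
    c=robot.capture(n)
    cv2.imwrite(f"pics/{n}0.png",c["pixels"][:,:,::-1])
    print(n,c["fx"],c["fy"],c["cx"],c["cy"],np.round(c["origin"],4),np.round(c["attitude"],4))
E
```

```text
pics
t 0.0
joints [-1.0195  0.5083 -0.2375  1.5012  0.1257  1.1489 -0.1548]
dq [-0.0004  0.0001 -0.0002 -0.0002  0.0004  0.0014 -0.0004]
effort [ 6.00000e-04 -6.20603e+01 -2.18680e+00 -2.49648e+01  1.25000e-02
  1.22000e-02  0.00000e+00]
ee_pos [0.2693 0.5634 0.2304]
eef_rot [ 8.459e-01  5.333e-01 -8.000e-04  5.000e-04]
ft_force [ 0.2571 -0.2722  0.9032]
ft_torque [ 0.0251 -0.0036  0.0325]
opening 0.0852
top 482.6819788258975 482.6819788258975 312.9511896851325 237.96025673292536 [ 0.114  -0.1198  1.5893] [ 0.7997 -0.5815  0.0852 -0.1227]
side 597.4372541353763 597.4372541353763 311.83494764485584 240.8081733894832 [-0.2139 -1.5272  0.9883] [ 0.8375 -0.1847  0.1223 -0.4995]
```

View pics/top0.png

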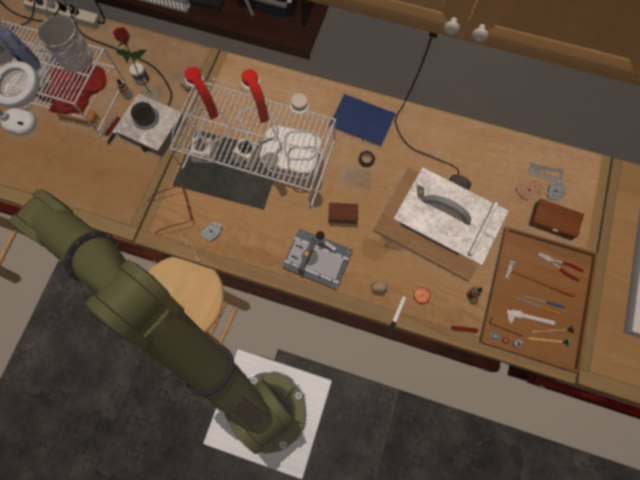

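View pics/side0.png

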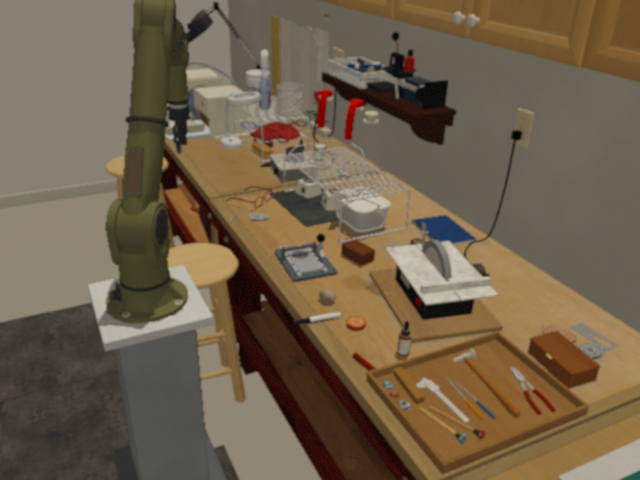

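Run:
```python
import cv2, numpy as np
a=cv2.imread("pics/top0.png"); b=cv2.imread("pics/side0.png")
cv2.imwrite("pics/z1.png",cv2.resize(a[215:345,180:380],None,fx=4,fy=4,interpolation=cv2.INTER_CUBIC))
cv2.imwrite("pics/z2.png",cv2.resize(a[250:345,350:500],None,fx=5,fy=5,interpolation=cv2.INTER_CUBIC))
cv2.imwrite("pics/z3.png",cv2.resize(b[200:340,220:420],None,fx=4,fy=4,interpolation=cv2.INTER_CUBIC))
```

```text
(no output)
```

View pics/z1.png

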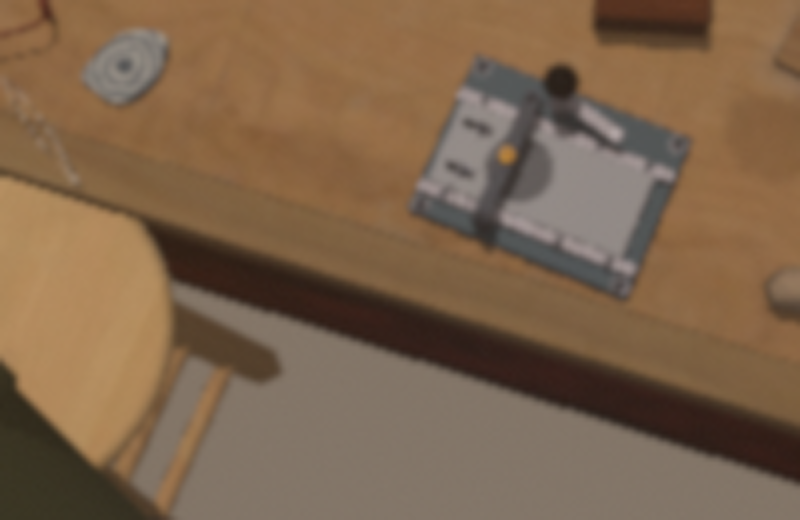

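View pics/z2.png

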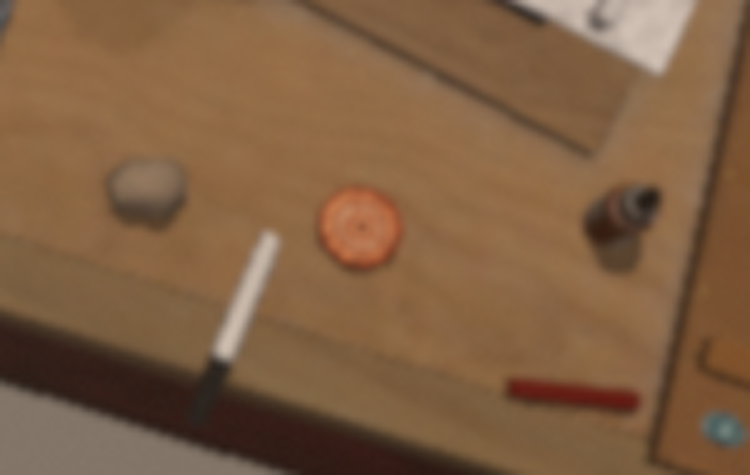

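View pics/z3.png

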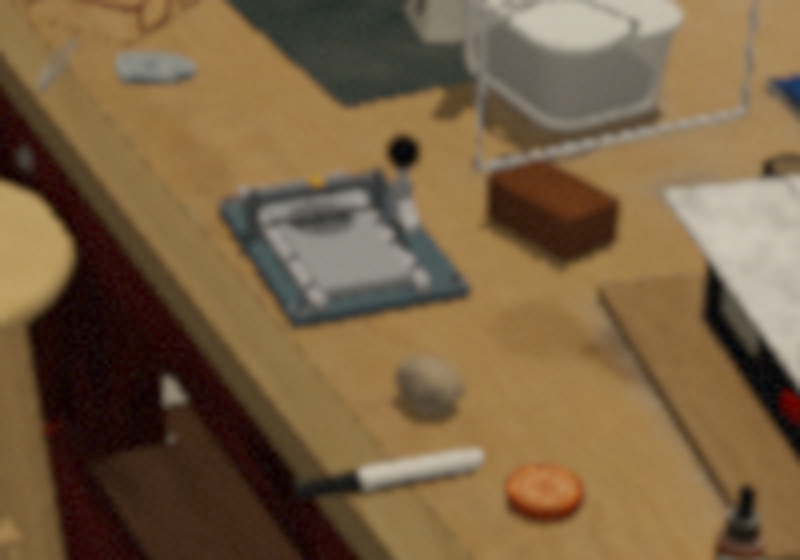

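```bash
cat > h.py <<'E'
import cv2, numpy as np
from scipy.spatial.transform import Rotation as R
def ray(c,u,v):
    d=R.from_quat(c["attitude"]).apply([(u-c["cx"])/c["fx"],(v-c["cy"])/c["fy"],1]); return np.array(c["origin"]),d/np.linalg.norm(d)
def plane(c,u,v,z):
    o,d=ray(c,u,v); return o+d*(z-o[2])/d[2]
def tri(c1,p1,c2,p2):
    A=[];b=[]
    for c,p in((c1,p1),(c2,p2)):
        o,d=ray(c,*p); M=np.eye(3)-np.outer(d,d); A.append(M); b.append(M@o)
    x=np.linalg.lstsq(np.vstack(A),np.hstack(b),rcond=None)[0]
    res=[np.linalg.norm(M@x-bb) for M,bb in zip(A,b)]
    return x,res
def proj(c,P):
    q=R.from_quat(c["attitude"]).inv().apply(np.atleast_2d(P)-np.array(c["origin"]))
    return np.c_[c["fx"]*q[:,0]/q[:,2]+c["cx"],c["fy"]*q[:,1]/q[:,2]+c["cy"]]
def cen(mask,roi):
    x0,y0,x1,y1=roi; m=np.zeros_like(mask); m[y0:y1,x0:x1]=mask[y0:y1,x0:x1]
    n,l,s,ce=cv2.connectedComponentsWithStats(m.astype(np.uint8))
    i=1+np.argmax(s[1:,4]); return ce[i],s[i]
E
python3 - <<'E'
from station import robot
from h import *
T=robot.capture("top");S=robot.capture("side")
h=lambda c:cv2.cvtColor(c["pixels"],cv2.COLOR_RGB2HSV).astype(int)
H,G=h(T),h(S)
def orange(H): return (H[...,1]>150)&((H[...,0]<14))&(H[...,2]>120)
d1=cen(orange(H),(405,280,440,312)); d2=cen(orange(G),(340,310,372,335))
print("disc",d1,d2)
print(plane(T,*d1[0],.011),plane(S,*d2[0],.008),tri(T,d1[0],S,d2[0]))
yel=lambda H:(H[...,1]>120)&(H[...,0]>14)&(H[...,0]<30)&(H[...,2]>110)
b1=cen(yel(H),(296,245,318,262)); b2=cen(yel(G),(290,238,310,252))
print("bush",b1,b2,plane(T,*b1[0],.0525),plane(S,*b2[0],.051),tri(T,b1[0],S,b2[0]))
k=lambda H:(H[...,2]<45)
b1=cen(k(H),(312,228,330,245)); b2=cen(k(G),(313,230,330,246))
print("ball",b1,b2,plane(T,*b1[0],.077),plane(S,*b2[0],.077),tri(T,b1[0],S,b2[0]))
E
```

```text
disc (array([421.78169014, 294.73943662]), array([414, 287,  17,  17, 142], dtype=int32)) (array([355.94117647, 323.73529412]), array([346, 317,  20,  11,  68], dtype=int32))
[ 0.49871773 -0.36137282  0.011     ] [ 0.4982739  -0.36854998  0.008     ] (array([ 0.50118807, -0.36278701,  0.00312768]), [np.float64(0.0005677542695693204), np.float64(0.0005677542695695282)])
bush (array([306.38461538, 253.61538462]), array([305, 252,   4,   4,  13], dtype=int32)) (array([298.72881356, 240.68644068]), array([290, 238,  20,   9, 118], dtype=int32)) [0.50458221 0.04043444 0.0525    ] [0.52129622 0.06603319 0.051     ] (array([0.50435436, 0.03781641, 0.06751834]), [np.float64(0.0036591203138782837), np.float64(0.0036591203138785417)])
ball (array([319.79166667, 235.25      ]), array([317, 233,   6,   6,  24], dtype=int32)) (array([320.27586207, 237.5862069 ]), array([318, 235,   6,   6,  29], dtype=int32)) [0.57127806 0.01554277 0.077     ] [0.57456497 0.01345484 0.077     ] (array([0.57341951, 0.01508901, 0.07592764]), [np.float64(0.001837608701827926), np.float64(0.0018376087018284765)])
```

Run:
```python
from station import robot
from h import *
T=robot.capture("top");S=robot.capture("side")
# jig base corners from zoom z1 by eye: (477,55),(690,138),(627,298),(410,212)
for n,c,pts in (("T",T,[(180+x/4-.4,215+y/4-.4) for x,y in [(477,55),(692,138),(628,299),(410,212)]]),("S",S,[(220+x/4-.4,200+y/4-.4) for x,y in [(467,292),(298,323)]])):
    P=np.array([plane(c,u,v,.012) for u,v in pts]); print(n,P.round(4))
    for i in range(len(P)-1): d=P[i+1]-P[i]; print(np.linalg.norm(d).round(4),np.degrees(np.arctan2(d[1],d[0])).round(2))
    if n=="T": print(P.mean(0))
# segment by saturation vs wood
for n,c,roi in (("T",T,(270,220,365,300)),("S",S,(265,225,350,290))):
    H=cv2.cvtColor(c["pixels"],cv2.COLOR_RGB2HSV).astype(int)
    m=((H[...,0]>70)&(H[...,0]<140)).astype(np.uint8)
    ce,s=cen(m,roi); print(n,ce,s)
    x0,y0,x1,y1=roi; mm=np.zeros_like(m); mm[y0:y1,x0:x1]=m[y0:y1,x0:x1]
    cs,_=cv2.findContours(mm,cv2.RETR_EXTERNAL,cv2.CHAIN_APPROX_NONE); k=max(cs,key=cv2.contourArea)[:,0]
    P=np.array([plane(c,u,v,.012)[:2] for u,v in k])
    print(cv2.minAreaRect((P*1000).astype(np.float32)))
    im=cv2.cvtColor(mm*255,cv2.COLOR_GRAY2BGR)[y0:y1,x0:x1]
    cv2.imwrite(f"pics/m{n}.png",cv2.resize(im,None,fx=6,fy=6,interpolation=0))
H=cv2.cvtColor(S["pixels"],cv2.COLOR_RGB2HSV)
print(H[312:335,356,:].tolist())
print(H[323,340:372,:].tolist())
```

```text
T [[ 0.5925  0.0976  0.012 ]
 [ 0.5782 -0.0997  0.012 ]
 [ 0.4292 -0.0889  0.012 ]
 [ 0.4436  0.107   0.012 ]]
0.1977 -94.14
0.1494 175.88
0.1965 85.81
[0.51087375 0.0040056  0.012     ]
S [[ 0.5724 -0.1097  0.012 ]
 [ 0.4313 -0.0983  0.012 ]]
0.1415 175.37
T [318.05825243 279.03883495] [304 273  29  13 103]
((443.292236328125, -18.78485870361328), (100.49736022949219, 11.930875778198242), 85.7025375366211)
S [318.35023041 271.05990783] [293 258  43  23 217]
((523.8880004882812, -82.49098205566406), (167.602783203125, 86.43443298339844), 31.69319725036621)
[[18, 140, 159], [17, 138, 159], [18, 140, 159], [16, 148, 159], [14, 168, 165], [14, 163, 177], [14, 152, 183], [14, 161, 181], [13, 166, 175], [13, 168, 170], [13, 171, 174], [14, 167, 179], [14, 156, 182], [14, 160, 178], [13, 173, 161], [11, 203, 132], [9, 219, 105], [10, 225, 95], [13, 178, 106], [16, 150, 131], [17, 145, 149], [17, 140, 155], [17, 140, 155]]
[[17, 132, 156], [17, 130, 157], [17, 130, 159], [17, 126, 160], [18, 129, 158], [17, 135, 149], [14, 158, 139], [12, 192, 146], [12, 196, 161], [13, 182, 171], [13, 172, 173], [14, 152, 179], [14, 144, 184], [15, 145, 185], [14, 152, 183], [14, 162, 181], [14, 167, 179], [14, 165, 179], [14, 160, 180], [14, 155, 181], [14, 153, 180], [14, 162, 180], [14, 165, 184], [13, 178, 181], [12, 191, 164], [12, 177, 150], [15, 149, 151], [18, 136, 157], [18, 132, 160], [18, 132, 162], [18, 131, 162], [18, 131, 162]]
```

View pics/mT.png

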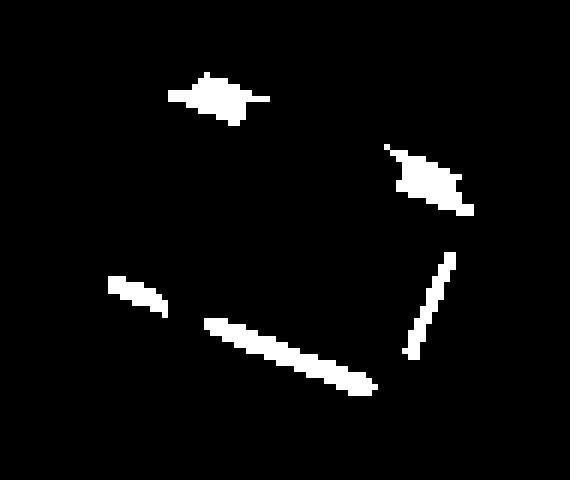

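Run:
```python
from station import robot
from h import *
T=robot.capture("top");S=robot.capture("side")
yaw=np.radians(85.8);ex=np.array([np.cos(yaw),np.sin(yaw),0]);ey=np.array([-ex[1],ex[0],0]);O=np.array([.503,.0052,0])
J=lambda x,y,z:(O+ex*x/1e3+ey*y/1e3+[0,0,z/1e3])
for n,c,(x0,y0,x1,y1) in (("T",T,(280,222,360,292)),("S",S,(270,228,345,288))):
    im=cv2.resize(c["pixels"][y0:y1,x0:x1,::-1],None,fx=10,fy=10,interpolation=cv2.INTER_CUBIC)
    cv2.imwrite(f"pics/raw{n}.png",im[:600])
    def ln(pts,col):
        p=proj(c,np.array([J(*q) for q in pts])); p=((p-[x0,y0]+.5)*10).astype(int); cv2.polylines(im,[p.reshape(-1,1,2)],False,col,1,cv2.LINE_AA)
    ln([(-78,38,22),(60,38,22)],(0,0,255));ln([(-78,-38,22),(60,-38,22),],(0,0,255))
    ln([(-78,49,21),(60,49,21)],(0,255,0));ln([(-78,-49,21),(60,-49,21),],(0,255,0))
    ln([(28,-60,49),(28,60,49),(42,60,49),(42,-60,49),(28,-60,49)],(255,0,0))
    a=np.linspace(0,2*np.pi,60)
    for xc,col in((11,(0,255,255)),(20,(0,200,0)),(29,(255,255,0))): ln([(xc+28.25*np.cos(t),28.25*np.sin(t),22) for t in a],col)
    ln([(15+15*np.cos(t),-68+15*np.sin(t),77) for t in a],(255,0,255))
    ln([(-50,-10,22),(-50,10,22)],(0,0,255))
    cv2.imwrite(f"pics/ov{n}.png",im[:600])
```

```text
(no output)
```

View pics/ovT.png

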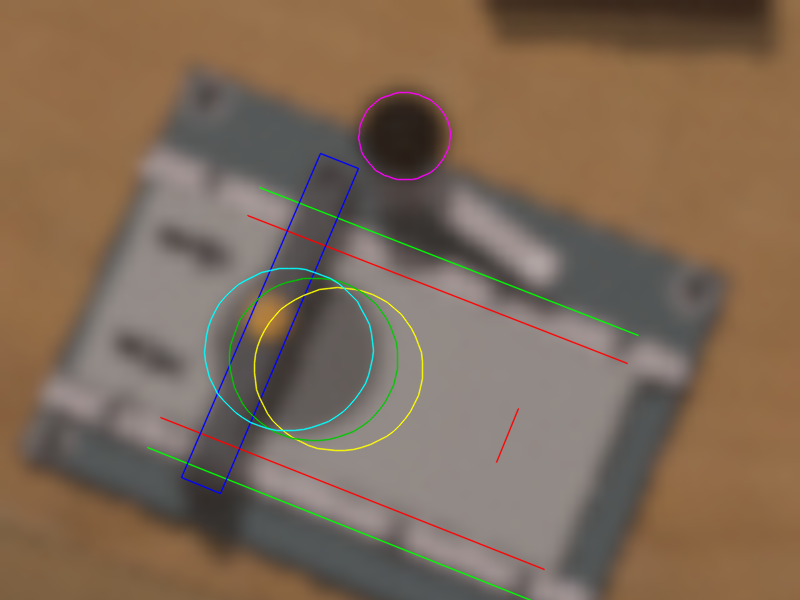

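View pics/rawT.png

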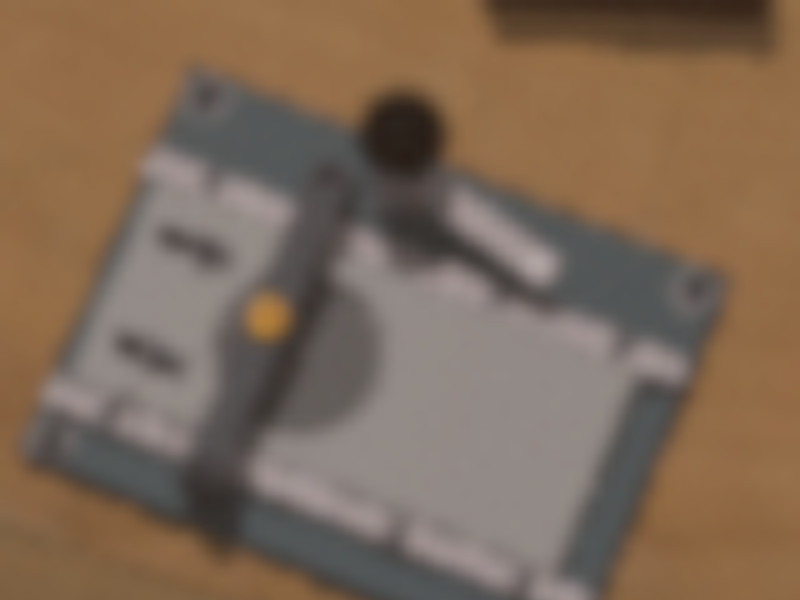

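View pics/ovS.png

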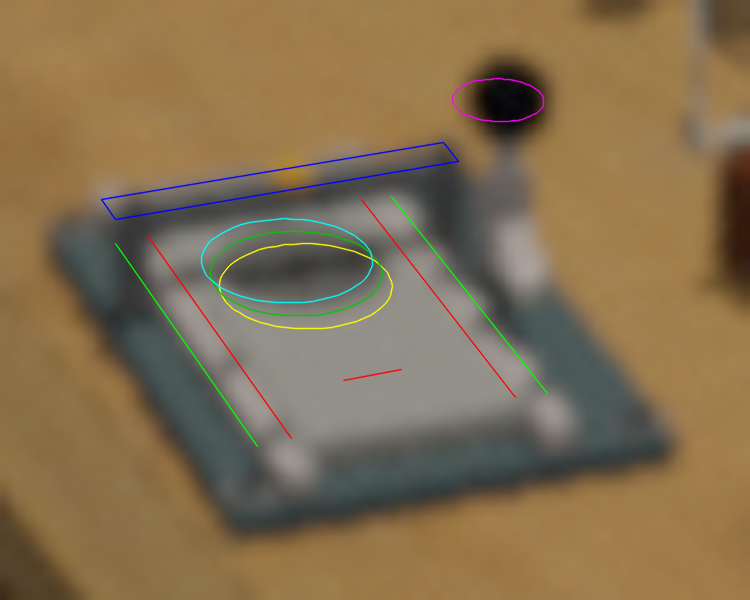

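```bash
cat >> h.py <<'E'
def move(s,p,yaw_deg):
    """tool-frame shift (mm) and rotvec to reach TCP p, tool down, tool x at world yaw"""
    Rn=R.from_quat(s["eef_rot"]); y=np.radians(yaw_deg)
    X=np.array([np.cos(y),np.sin(y),0]);Z=np.array([0,0,-1.]);Rt=R.from_matrix(np.c_[X,np.cross(Z,X),Z])
    return (Rn.inv().apply(np.array(p)-s["ee_pos"])*1e3).round(1).tolist(), (Rn.inv()*Rt).as_rotvec().round(4).tolist()
def yaw(s):
    X=R.from_quat(s["eef_rot"]).apply([1,0,0]); return np.degrees(np.arctan2(X[1],X[0]))
E
python3 - <<'E'
from station import robot
from h import *
T=robot.capture("top");s=robot.state()
print("pen",plane(T,350+270/5,250+235/5,.008),plane(T,350+220/5,250+355/5,.008),"rough",plane(T,350+145/5,250+190/5,.018))
H=cv2.cvtColor(T["pixels"],cv2.COLOR_RGB2HSV).astype(int)
m=((H[...,0]<16)&(H[...,1]>150)).astype(np.uint8)
x=np.zeros_like(m);x[280:312,405:440]=m[280:312,405:440]
c=max(cv2.findContours(x,0,1)[0],key=cv2.contourArea);print(cv2.fitEllipse(c)); e=cv2.fitEllipse(c)[0];print(plane(T,*e,.011))
print(yaw(s)); 
for y in(-94.2,-4.2): print(move(s,[.5,0.1,.2],y),move(s,[.498,-.362,.12],y))
E
```

```text
pen [ 0.47407423 -0.30793968  0.008     ] [ 0.38784693 -0.29721557  0.008     ] rough [ 0.47540243 -0.2207161   0.018     ]
((421.5760498046875, 294.9609680175781), (15.645806312561035, 16.515727996826172), 149.84474182128906)
[ 0.49779245 -0.36091018  0.011     ]
64.45596244599392
([-319.1, 408.0, 31.3], [0.0003, 0.0001, 2.7691]) ([-736.8, 605.4, 111.3], [0.0003, 0.0001, 2.7691])
([-319.1, 408.0, 31.3], [0.0001, 0.0002, 1.1983]) ([-736.8, 605.4, 111.3], [0.0001, 0.0002, 1.1983])
```

Call:
play_rows(
  claw=[0.65,0.65,0.65,0.65,0.65,0.65,0.65,0.65,0.65,0.65,0.65,0.65],
  translation=[
    [-40,51,0],
    [-80,102,0],
    [-120,153,0],
    [-160,204,0],
    [-200,255,0],
    [-240,306,0],
    [-280,357,10],
    [-319,408,20],
    [-370,432,20],
    [-430,460,20],
    [-490,490,20],
    [-550,520,20],
  ],
  rot=[
    [0,0,0.15],
    [0,0,0.3],
    [0,0,0.45],
    [0,0,0.6],
    [0,0,0.75],
    [0,0,0.9],
    [0,0,1.05],
    [0,0,1.2],
    [0,0,1.35],
    [0,0,1.5],
    [0,0,1.65],
    [0,0,1.8],
  ],
)

```text
t: 1.95
ee_pos: [0.5011, -0.1342, 0.2116]
eef_rot: [0.943, -0.333, 0.0, -0.0]
ft_force: [1.8, 0.1, -0.2]
opening: 0.0705
```

Run:
```python
from station import robot
from h import *
s=robot.state(); print(s["t"],s["ee_pos"],yaw(s),s["opening"],s["joints"].round(2) if hasattr(s["joints"],"round") else s["joints"])
print(move(s,[.4985,-.361,.10],-120),move(s,[.4985,-.361,.001],-120))
```

```text
1.95 [ 0.50109477 -0.13419176  0.2116027 ] -38.92890532869121 0.07047141442806501 [-0.05  0.38  0.37  1.81 -0.16  0.98 -0.29]
([140.4, 178.1, 111.6], [-0.0009, -0.0002, 1.415]) ([140.4, 178.2, 210.6], [-0.0009, -0.0002, 1.415])
```

Call:
play_rows(
  claw=[0.65,0.65,0.65,0.65,0.65,0.65,0.65,0.65,0.65,0.65,0.65,0.65],
  translation=[
    [20,25,15],
    [40,50,30],
    [60,75,45],
    [80,100,60],
    [100,125,75],
    [120,150,90],
    [140,178,105],
    [140.4,178,110],
    [140.4,178,125],
    [140.4,178.1,140],
    [140.4,178.1,140],
    [140.4,178.1,140],
  ],
  rot=[
    [0,0,0.16],
    [0,0,0.32],
    [0,0,0.48],
    [0,0,0.64],
    [0,0,0.8],
    [0,0,0.96],
    [0,0,1.12],
    [0,0,1.28],
    [0,0,1.415],
    [0,0,1.415],
    [0,0,1.415],
    [0,0,1.415],
  ],
)

```text
t: 3.45
ee_pos: [0.4987, -0.3611, 0.0721]
eef_rot: [-0.501, 0.866, -0.0, 0.001]
ft_force: [0.2, -0.1, 0.7]
opening: 0.0701
```

Run:
```python
from station import robot
from h import *
s=robot.state(); print(s["t"],s["ee_pos"],yaw(s),s["opening"],s["ft_force"])
T=robot.capture("top");S=robot.capture("side")
t=cv2.resize(T["pixels"][250:345,350:500,::-1],None,fx=5,fy=5,interpolation=cv2.INTER_CUBIC)
cv2.imwrite("pics/a_t.png",t); cv2.imwrite("pics/a_s.png",cv2.resize(S["pixels"][240:360,280:440,::-1],None,fx=5,fy=5,interpolation=cv2.INTER_CUBIC))
print(move(s,[.4985,-.361,.001],-120))
```

```text
3.45 [ 0.49871665 -0.36114542  0.07205506] -119.90325156349806 0.07012572329033494 [ 0.16079714 -0.09015154  0.7277001 ]
([0.0, 0.4, 71.1], [-0.0014, 0.0004, 0.0017])
```

View pics/a_t.png

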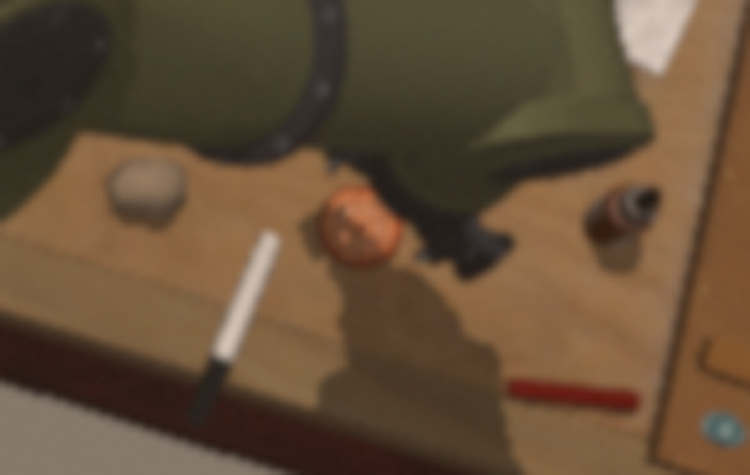

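View pics/a_s.png

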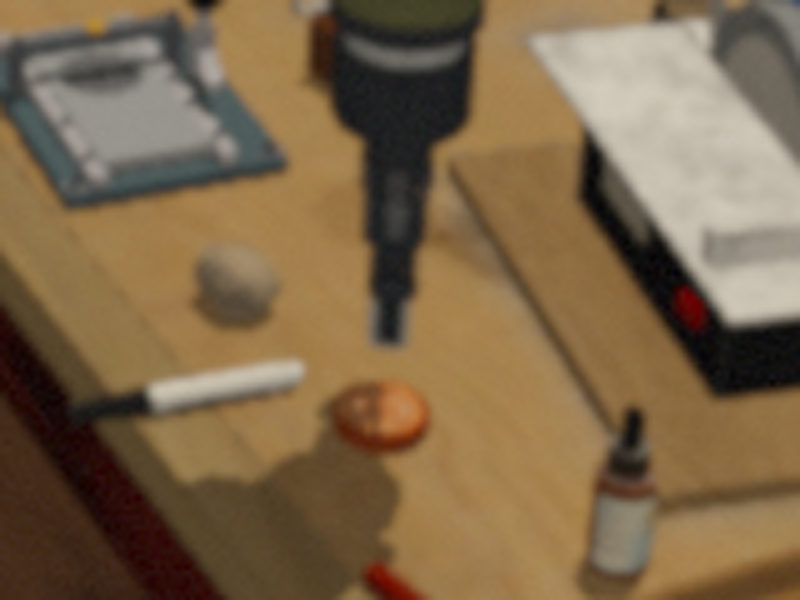

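Call:
play_rows(
  claw=[0.65,0.65,0.65,0.65,0.65,0.65,0.65,0.65],
  translation=[
    [0,0.2,20],
    [0,0.4,40],
    [0,0.4,55],
    [0,0.4,64],
    [0,0.4,68],
    [0,0.4,70],
    [0,0.4,70],
    [0,0.4,70],
  ],
  rot=[
    [0,0,0],
    [0,0,0],
    [0,0,0],
    [0,0,0],
    [0,0,0],
    [0,0,0],
    [0,0,0],
    [0,0,0],
  ],
)

```text
t: 4.55
ee_pos: [0.4988, -0.3613, 0.0027]
eef_rot: [-0.5, 0.866, -0.001, 0.001]
ft_force: [1.1, -0.2, -0.0]
opening: 0.0704
```

Call:
play_rows(
  claw=[0.2,-0.2,-0.2,-0.2,-0.2,-0.2],
  translation=[
    [0,0,0],
    [0,0,0],
    [0,0,0],
    [0,0,0],
    [0,0,0],
    [0,0,0],
  ],
  rot=[
    [0,0,0],
    [0,0,0],
    [0,0,0],
    [0,0,0],
    [0,0,0],
    [0,0,0],
  ],
)

```text
t: 5.3
ee_pos: [0.4989, -0.3614, 0.0038]
eef_rot: [-0.5, 0.866, -0.001, 0.001]
ft_force: [-1.3, 1.1, 7.3]
opening: 0.0506
```

Run:
```python
from station import robot
from h import *
s=robot.state(); print(s["t"],s["ee_pos"],yaw(s),s["opening"],s["ft_force"])
S=robot.capture("side")
cv2.imwrite("pics/b_s.png",cv2.resize(S["pixels"][240:360,280:440,::-1],None,fx=5,fy=5,interpolation=cv2.INTER_CUBIC))
```

```text
5.3 [ 0.49892592 -0.36142299  0.0037893 ] -119.94751693415631 0.050636415073525856 [-1.26511864  1.11574299  7.28679172]
```

View pics/b_s.png

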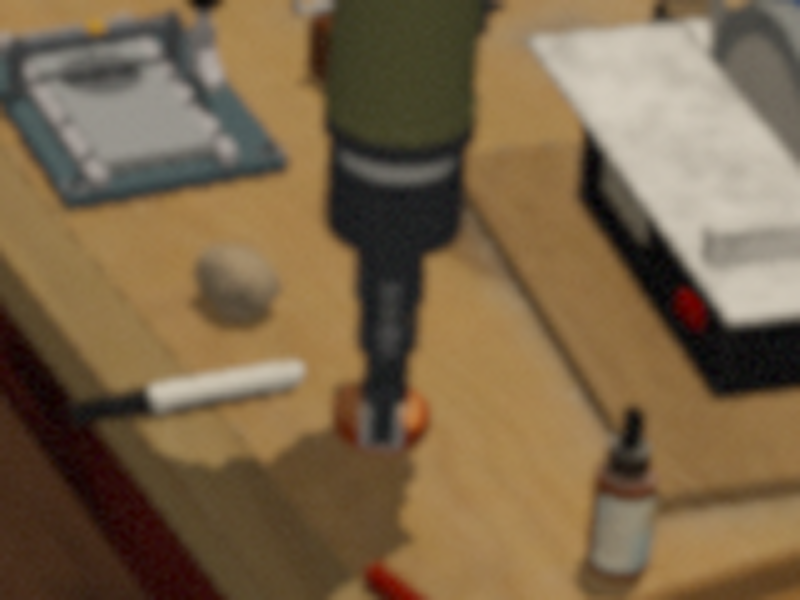

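Call:
play_rows(
  claw=[-0.2,-0.2,-0.2,-0.2,-0.2,-0.2,-0.2,-0.2],
  translation=[
    [0,0,-3],
    [0,0,-8],
    [0,0,-18],
    [0,0,-30],
    [0,0,-45],
    [0,0,-60],
    [0,0,-60],
    [0,0,-60],
  ],
  rot=[
    [0,0,0],
    [0,0,0],
    [0,0,0],
    [0,0,0],
    [0,0,0],
    [0,0,0],
    [0,0,0],
    [0,0,0],
  ],
)

```text
t: 6.35
ee_pos: [0.4987, -0.3611, 0.0637]
eef_rot: [-0.501, 0.866, -0.001, 0.001]
ft_force: [0.5, 0.6, -1.0]
opening: 0.0506
```

Run:
```python
from station import robot
from h import *
s=robot.state(); print(s["t"],s["ee_pos"],yaw(s),s["opening"],s["ft_force"],s["joints"])
S=robot.capture("side")
cv2.imwrite("pics/c_s.png",cv2.resize(S["pixels"][240:360,280:440,::-1],None,fx=5,fy=5,interpolation=cv2.INTER_CUBIC))
```

```text
6.35 [ 0.49870788 -0.3610587   0.06366383] -119.93296837820553 0.05056699194129008 [ 0.47441678  0.5638151  -1.04414832] [ 0.21209417  0.75116375  0.64801074  1.73688932 -0.5820597   0.85121173
 -0.9678333 ]
```

View pics/c_s.png

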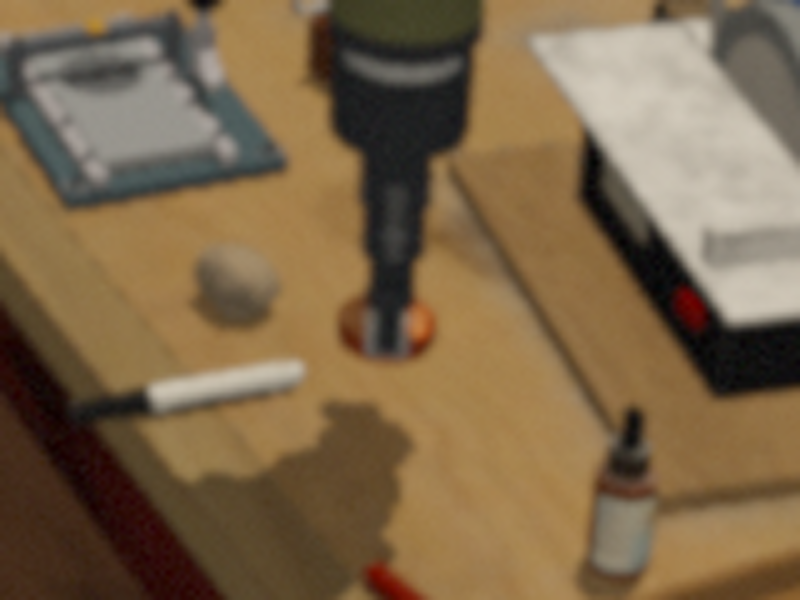

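Run:
```python
from station import robot
from h import *
s=robot.state()
print(move(s,[.4994,-.0447,.12],-94.2),move(s,[.4994,-.0447,.028],-94.2))
```

```text
([-274.5, 156.9, -56.8], [-0.0029, 0.0004, -0.4491]) ([-274.4, 157.2, 35.2], [-0.0029, 0.0004, -0.4491])
```

Call:
play_rows(
  claw=[-0.2,-0.2,-0.2,-0.2,-0.2,-0.2,-0.2,-0.2,-0.2,-0.2,-0.2,-0.2],
  translation=[
    [0,0,-20],
    [-20,12,-35],
    [-55,32,-50],
    [-90,52,-56],
    [-125,72,-56],
    [-160,92,-56],
    [-195,112,-56],
    [-230,132,-56],
    [-255,146,-50],
    [-268,153.5,-40],
    [-274.5,157,-30],
    [-274.5,157,-25],
  ],
  rot=[
    [0,0,0],
    [0,0,-0.05],
    [0,0,-0.1],
    [0,0,-0.15],
    [0,0,-0.2],
    [0,0,-0.25],
    [0,0,-0.3],
    [0,0,-0.35],
    [0,0,-0.4],
    [0,0,-0.43],
    [-0.003,0,-0.449],
    [-0.003,0,-0.449],
  ],
)

```text
t: 7.9
ee_pos: [0.4991, -0.0452, 0.0873]
eef_rot: [-0.68, 0.733, 0.0, -0.0]
ft_force: [-0.4, 0.8, -0.2]
opening: 0.0505
```

Run:
```python
from station import robot
from h import *
s=robot.state(); print(s["t"],s["ee_pos"],yaw(s),s["opening"],s["ft_force"])
T=robot.capture("top");S=robot.capture("side")
t=cv2.resize(T["pixels"][215:305,270:390,::-1],None,fx=6,fy=6,interpolation=cv2.INTER_CUBIC)
cv2.imwrite("pics/d_t.png",t); cv2.imwrite("pics/d_s.png",cv2.resize(S["pixels"][190:300,250:380,::-1],None,fx=5,fy=5,interpolation=cv2.INTER_CUBIC))
print(move(s,[.4994,-.0447,.028],-94.2))
```

```text
7.9 [ 0.49913999 -0.04523858  0.08728069] -94.24830270146619 0.05045957348046407 [-0.36287993  0.78023269 -0.2301191 ]
([-0.6, -0.3, 59.3], [0.0011, -0.0001, -0.0008])
```

View pics/d_t.png

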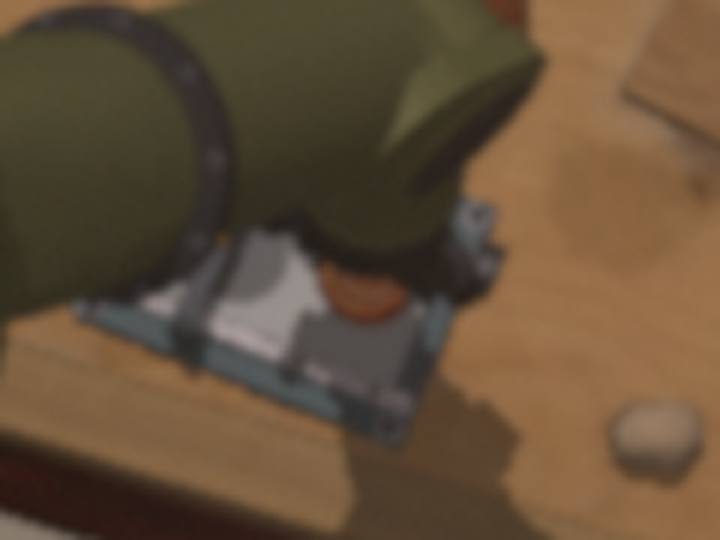

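View pics/d_s.png

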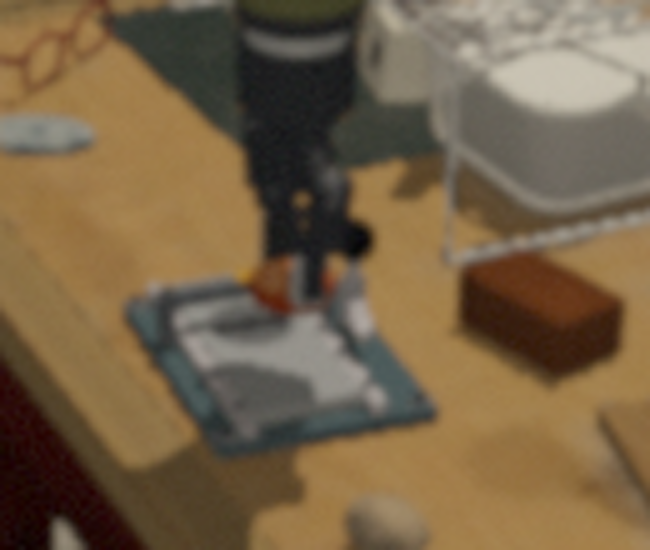

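Call:
play_rows(
  claw=[-0.2,-0.2,-0.2,-0.2,-0.2,-0.2,-0.2,-0.2],
  translation=[
    [-0.6,-0.3,15],
    [-0.6,-0.3,30],
    [-0.6,-0.3,42],
    [-0.6,-0.3,50],
    [-0.6,-0.3,55],
    [-0.6,-0.3,58],
    [-0.6,-0.3,59.5],
    [-0.6,-0.3,59.5],
  ],
  rot=[
    [0,0,0],
    [0,0,0],
    [0,0,0],
    [0,0,0],
    [0,0,0],
    [0,0,0],
    [0,0,0],
    [0,0,0],
  ],
)

```text
t: 9.0
ee_pos: [0.4995, -0.0455, 0.0282]
eef_rot: [-0.68, 0.733, 0.0, -0.0]
ft_force: [0.3, 0.1, -0.7]
opening: 0.0503
```

Call:
play_rows(
  claw=[-0.2,-0.2,-0.2,-0.2],
  translation=[
    [0,0,0.5],
    [0,0,1],
    [0,0,1.5],
    [0,0,1.5],
  ],
  rot=[
    [0,0,0],
    [0,0,0],
    [0,0,0],
    [0,0,0],
  ],
)

```text
t: 9.5
ee_pos: [0.4995, -0.0454, 0.0267]
eef_rot: [-0.68, 0.733, 0.0, -0.0]
ft_force: [-0.1, 0.3, -0.7]
opening: 0.0504
```

Call:
play_rows(
  claw=[-0.2,-0.2,-0.2,-0.2],
  translation=[
    [0,0,0.5],
    [0,0,1],
    [0,0,1.5],
    [0,0,1.5],
  ],
  rot=[
    [0,0,0],
    [0,0,0],
    [0,0,0],
    [0,0,0],
  ],
)

```text
t: 10.0
ee_pos: [0.4994, -0.0454, 0.0257]
eef_rot: [-0.68, 0.733, 0.0, -0.0]
ft_force: [-1.1, -0.8, 8.0]
opening: 0.0506
```

Call:
play_rows(
  claw=[-0.2,0.1,0.3,0.4,0.5,0.5,0.5,0.5,0.5,0.5,0.5,0.5],
  translation=[
    [0,0,-0.6],
    [0,0,-0.6],
    [0,0,-0.6],
    [0,0,-0.6],
    [0,0,-0.6],
    [0,0,-0.6],
    [0,0,-2],
    [0,0,-10],
    [0,0,-25],
    [0,0,-45],
    [0,0,-65],
    [0,0,-85],
  ],
  rot=[
    [0,0,0],
    [0,0,0],
    [0,0,0],
    [0,0,0],
    [0,0,0],
    [0,0,0],
    [0,0,0],
    [0,0,0],
    [0,0,0],
    [0,0,0],
    [0,0,0],
    [0,0,0],
  ],
)

```text
t: 11.5
ee_pos: [0.4996, -0.0456, 0.1125]
eef_rot: [-0.68, 0.733, -0.0, 0.0]
ft_force: [-0.7, 0.1, -1.1]
opening: 0.0641
```

Run:
```python
from station import robot
from h import *
s=robot.state(); print(s["t"],s["ee_pos"],yaw(s),s["opening"],s["ft_force"],s["joints"])
S=robot.capture("side")
cv2.imwrite("pics/e_s.png",cv2.resize(S["pixels"][190:300,250:380,::-1],None,fx=5,fy=5,interpolation=cv2.INTER_CUBIC))
```

```text
11.5 [ 0.49958137 -0.04556072  0.11249845] -94.35715719876609 0.06413425228436816 [-0.686349    0.10913978 -1.07526914] [-0.37982313  0.53099895  0.63384116  1.98878922 -0.44956628  0.76231495
 -1.12616803]
```

View pics/e_s.png

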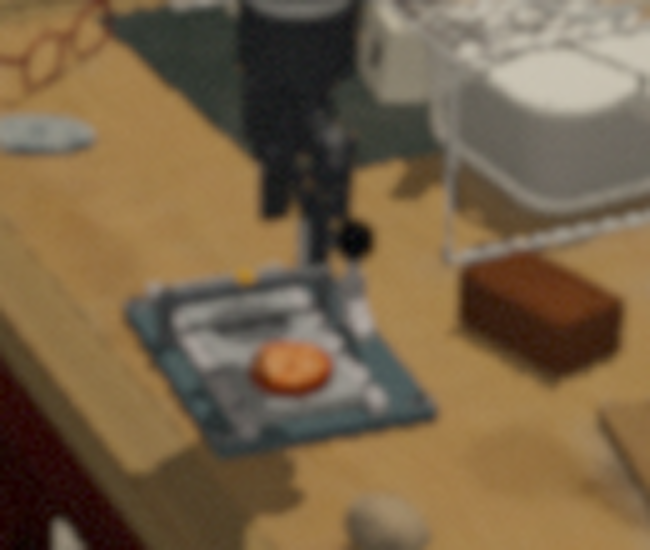

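Call:
play_rows(
  claw=[0.3,0.1,-0.1,-0.2,-0.3,-0.3,-0.3,-0.3,-0.3,-0.3],
  translation=[
    [25,0,0],
    [55,0,0],
    [90,0,0],
    [125,0,0],
    [160,0,0],
    [195,0,0],
    [225,0,0],
    [250,0,0],
    [270,0,0],
    [270,0,0],
  ],
  rot=[
    [0,0,-0.16],
    [0,0,-0.33],
    [0,0,-0.5],
    [0,0,-0.67],
    [0,0,-0.84],
    [0,0,-1.01],
    [0,0,-1.18],
    [0,0,-1.35],
    [0,0,-1.52],
    [0,0,-1.573],
  ],
)

```text
t: 12.8
ee_pos: [0.4791, -0.3179, 0.115]
eef_rot: [0.999, -0.037, 0.002, 0.001]
ft_force: [0.0, 0.9, -0.9]
opening: 0.0299
```

Run:
```python
from station import robot
from h import *
s=robot.state(); print(s["t"],s["ee_pos"],yaw(s),s["opening"],s["ft_force"],s["joints"])
T=robot.capture("top"); S=robot.capture("side")
cv2.imwrite("pics/f_full.png",T["pixels"][:,:,::-1]); cv2.imwrite("pics/f_sfull.png",S["pixels"][:,:,::-1])
t=cv2.resize(T["pixels"][222:282,280:360,::-1],None,fx=10,fy=10,interpolation=cv2.INTER_CUBIC)
cv2.imwrite("pics/f_t.png",t)
```

```text
12.8 [ 0.47910854 -0.31786412  0.11504885] -4.26099776391998 0.029938576152979787 [ 0.03563458  0.8991961  -0.94242078] [ 0.45475369  0.54631796  0.13699528  1.79705088 -0.09966717  0.80080907
  0.56684422]
```

View pics/f_t.png

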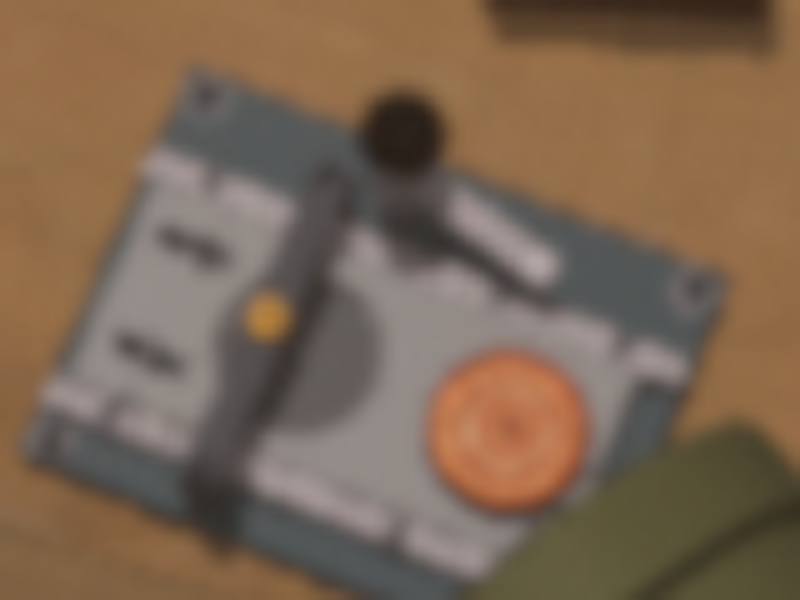

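Run:
```python
from station import robot
from h import *
T=robot.capture("top")
im=T["pixels"]; H=cv2.cvtColor(im,cv2.COLOR_RGB2HSV).astype(int)
yw=np.radians(85.8);ex=np.array([np.cos(yw),np.sin(yw)]);ey=np.array([-ex[1],ex[0]]);O=np.array([.503,.0052])
def J(u,v,z): p=plane(T,u,v,z)[:2]-O; return np.array([p@ex,p@ey])*1e3
m=((H[...,0]<16)&(H[...,1]>130)&(H[...,2]>90)).astype(np.uint8)
x=np.zeros_like(m);x[250:280,318:342]=m[250:280,318:342]
c=max(cv2.findContours(x,0,1)[0],key=cv2.contourArea);e=cv2.fitEllipse(c);print(e,"disc jig",J(*e[0],.032),"world",plane(T,*e[0],.032),"area",x.sum())
# sample gray profile across plate, in jig y, for x from -70..-25 (z=.021) 
g=cv2.cvtColor(im,cv2.COLOR_RGB2GRAY).astype(np.float32)
g3=im.astype(np.float32)
def samp(x,y,z):
    P=np.c_[O+np.outer(x/1e3*np.ones_like(y),ex)+np.outer(y/1e3,ey),np.full(len(y),z)]
    p=proj(T,P).astype(np.float32); return cv2.remap(g,p[:,:1],p[:,1:],cv2.INTER_LINEAR)[:,0]
ys=np.arange(-62,63,1.)
tot=0;A=[]
for xx in range(-75,75,3): A.append(samp(float(xx),ys,.021))
A=np.array(A); med=np.median(A,0)
for y,v in zip(ys,med): 
    if abs(y)>28: print(int(y),int(v),end='; ')
print()
# pocket profile along x at y=0 and +-8
xs=np.arange(-30,70,1.)
for yy in(-10,-5,0,5,10,15):
    P=np.c_[O+np.outer(xs/1e3,ex)+yy/1e3*ey,np.full(len(xs),.022)];p=proj(T,P).astype(np.float32)
    v=cv2.remap(g,p[:,:1],p[:,1:],cv2.INTER_LINEAR)[:,0]; print(yy,[(int(a),int(b)) for a,b in zip(xs[10:44:2],v[10:44:2])])
```

```text
((330.3481750488281, 264.94671630859375), (14.099126815795898, 14.524211883544922), 158.95945739746094) disc jig [-50.80124555   2.04081189] world [ 0.49724408 -0.04531535  0.032     ] area 179
-62 86; -61 86; -60 86; -59 86; -58 85; -57 85; -56 85; -55 85; -54 85; -53 85; -52 84; -51 85; -50 88; -49 95; -48 101; -47 107; -46 113; -45 118; -44 124; -43 129; -42 132; -41 134; -40 136; -39 139; -38 140; -37 140; -36 139; -35 139; -34 138; -33 139; -32 138; -31 138; -30 135; -29 133; 29 133; 30 135; 31 136; 32 135; 33 135; 34 134; 35 133; 36 131; 37 131; 38 132; 39 133; 40 135; 41 138; 42 139; 43 140; 44 136; 45 132; 46 128; 47 121; 48 113; 49 105; 50 97; 51 90; 52 86; 53 84; 54 83; 55 82; 56 82; 57 83; 58 84; 59 84; 60 84; 61 84; 62 83; 
-10 [(-20, 136), (-18, 139), (-16, 141), (-14, 141), (-12, 141), (-10, 141), (-8, 140), (-6, 139), (-4, 134), (-2, 126), (0, 115), (2, 105), (4, 99), (6, 95), (8, 94), (10, 94), (12, 94)]
-5 [(-20, 133), (-18, 138), (-16, 140), (-14, 142), (-12, 141), (-10, 141), (-8, 140), (-6, 136), (-4, 129), (-2, 119), (0, 108), (2, 100), (4, 95), (6, 94), (8, 94), (10, 94), (12, 94)]
0 [(-20, 132), (-18, 137), (-16, 140), (-14, 141), (-12, 141), (-10, 141), (-8, 138), (-6, 134), (-4, 125), (-2, 114), (0, 106), (2, 98), (4, 95), (6, 94), (8, 94), (10, 94), (12, 94)]
5 [(-20, 134), (-18, 138), (-16, 141), (-14, 141), (-12, 141), (-10, 141), (-8, 139), (-6, 135), (-4, 128), (-2, 117), (0, 106), (2, 99), (4, 95), (6, 94), (8, 94), (10, 94), (12, 94)]
10 [(-20, 138), (-18, 140), (-16, 141), (-14, 141), (-12, 141), (-10, 141), (-8, 140), (-6, 139), (-4, 132), (-2, 124), (0, 115), (2, 105), (4, 98), (6, 95), (8, 94), (10, 94), (12, 94)]
15 [(-20, 140), (-18, 141), (-16, 141), (-14, 142), (-12, 142), (-10, 141), (-8, 140), (-6, 140), (-4, 138), (-2, 133), (0, 126), (2, 116), (4, 107), (6, 101), (8, 97), (10, 95), (12, 95)]
```

```bash
cat >> h.py <<'E'
yj=np.radians(85.8);EX=np.array([np.cos(yj),np.sin(yj),0]);EY=np.array([-EX[1],EX[0],0]);OJ=np.array([.503,.0052,0])
def W(x,y,z): return OJ+EX*x/1e3+EY*y/1e3+[0,0,z/1e3]
def inJ(p): d=np.array(p)-OJ; return np.array([d@EX*1e3,d@EY*1e3,d[2]*1e3]).round(2)
E
python3 - <<'E'
from station import robot
from h import *
s=robot.state()
print(move(s,W(-102,0,80),-4.2),move(s,W(-102,0,26.5),-4.2),inJ(s["ee_pos"]))
E
```

```text
([-1.1, -219.5, 34.9], [-0.0001, -0.0037, -0.0025]) ([-1.3, -219.5, 88.4], [-0.0001, -0.0037, -0.0025]) [-321.46   -0.38  114.84]
```

Call:
play_rows(
  claw=[-0.3,-0.3,-0.3,-0.3,-0.3,-0.3,-0.3,-0.3,-0.3,-0.3,-0.3,-0.3],
  translation=[
    [-1,-35,0],
    [-1,-75,0],
    [-1,-115,0],
    [-1,-155,5],
    [-1,-195,20],
    [-1.3,-219.5,35],
    [-1.3,-219.5,50],
    [-1.3,-219.5,65],
    [-1.3,-219.5,77],
    [-1.3,-219.5,85],
    [-1.3,-219.5,88],
    [-1.3,-219.5,88],
  ],
  rot=[
    [0,0,0],
    [0,0,0],
    [0,0,0],
    [0,-0.003,0],
    [0,-0.004,0],
    [0,-0.004,0],
    [0,-0.004,-0.002],
    [0,-0.004,-0.002],
    [0,-0.004,-0.002],
    [0,-0.004,-0.002],
    [0,-0.004,-0.002],
    [0,-0.004,-0.002],
  ],
)

```text
t: 14.45
ee_pos: [0.4955, -0.0967, 0.0268]
eef_rot: [0.999, -0.037, -0.0, -0.0]
ft_force: [0.1, -0.2, 0.9]
opening: 0.0302
```

Run:
```python
from station import robot
from h import *
s=robot.state(); print(s["t"],inJ(s["ee_pos"]),yaw(s),s["opening"],s["ft_force"])
print(move(s,W(-65,0,26.5),-4.2))
S=robot.capture("side")
cv2.imwrite("pics/g_s.png",cv2.resize(S["pixels"][190:300,250:380,::-1],None,fx=5,fy=5,interpolation=cv2.INTER_CUBIC))
```

```text
14.45 [-102.19   -0.     26.83] -4.262418917158011 0.03020643719630967 [ 0.08729903 -0.20185907  0.87251621]
([-0.0, -37.2, 0.3], [-0.0001, 0.0003, -0.0011])
```

View pics/g_s.png

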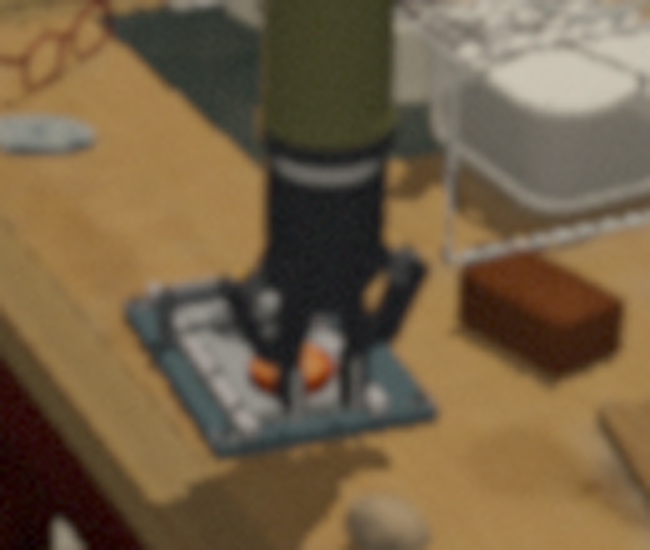

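Call:
play_rows(
  claw=[-0.3,-0.3,-0.3,-0.3,-0.3,-0.3,-0.3,-0.3,-0.3,-0.3,-0.3],
  translation=[
    [0,-6,0],
    [0,-11,0],
    [0,-15,0],
    [0,-19,0],
    [0,-23,0],
    [0,-27,0],
    [0,-31,0],
    [0,-35,0],
    [0,-39,0],
    [0,-42,0],
    [0,-42,0],
  ],
  rot=[
    [0,0,0],
    [0,0,0],
    [0,0,0],
    [0,0,0],
    [0,0,0],
    [0,0,0],
    [0,0,0],
    [0,0,0],
    [0,0,0],
    [0,0,0],
    [0,0,0],
  ],
)

```text
t: 15.88
ee_pos: [0.4988, -0.0544, 0.027]
eef_rot: [0.999, -0.037, 0.0, -0.0]
ft_force: [-0.7, -0.4, -0.2]
opening: 0.0302
```

Run:
```python
from station import robot
from h import *
s=robot.state(); print(s["t"],inJ(s["ee_pos"]),yaw(s),s["opening"],s["ft_force"])
S=robot.capture("side");T=robot.capture("top")
cv2.imwrite("pics/i_s.png",cv2.resize(S["pixels"][190:300,250:380,::-1],None,fx=5,fy=5,interpolation=cv2.INTER_CUBIC))
cv2.imwrite("pics/i_t.png",cv2.resize(T["pixels"][222:302,270:370,::-1],None,fx=6,fy=6,interpolation=cv2.INTER_CUBIC))
```

```text
15.875 [-59.77  -0.19  27.04] -4.2241073665288535 0.030169016617113617 [-0.72339083 -0.36675475 -0.23906984]
```

View pics/i_s.png

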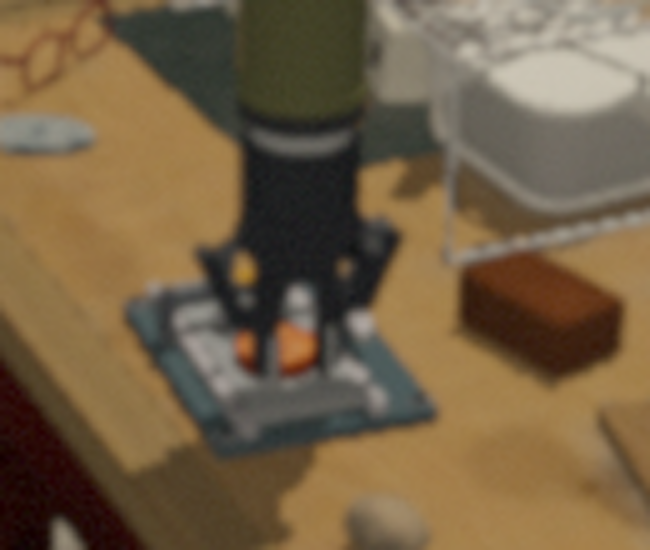

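View pics/i_t.png

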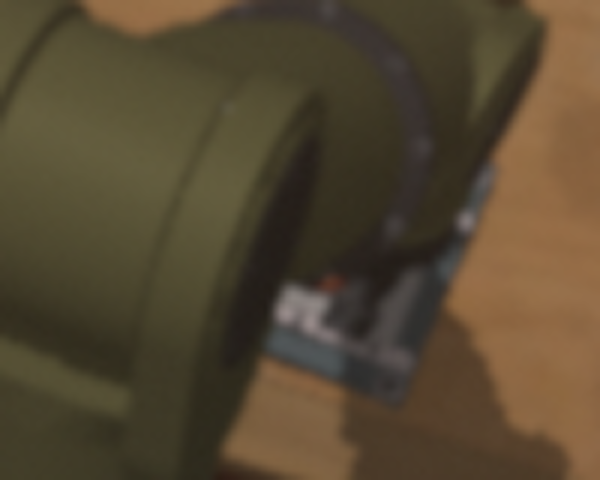

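Call:
play_rows(
  claw=[-0.3,-0.3,-0.3,-0.3,-0.3,-0.3,-0.3,-0.3],
  translation=[
    [0,10,0],
    [0,25,-15],
    [0,55,-50],
    [0,95,-75],
    [0,140,-75],
    [0,190,-75],
    [0,240,-75],
    [0,265,-75],
  ],
  rot=[
    [0,0,0],
    [0,0,0],
    [0,0,0],
    [0,0,0],
    [0,0,0],
    [0,0,0],
    [0,0,0],
    [0,0,0],
  ],
)

```text
t: 16.98
ee_pos: [0.4774, -0.3234, 0.102]
eef_rot: [0.999, -0.039, -0.0, 0.001]
ft_force: [0.3, -0.1, -0.6]
opening: 0.0299
```

```bash
cat > meas.py <<'E'
from station import robot
from h import *
s=robot.state(); print(s["t"],inJ(s["ee_pos"]),yaw(s),s["opening"],s["ft_force"])
T=robot.capture("top"); im=T["pixels"]; H=cv2.cvtColor(im,cv2.COLOR_RGB2HSV).astype(int)
m=((H[...,0]<16)&(H[...,1]>130)&(H[...,2]>90)).astype(np.uint8)
x=np.zeros_like(m);x[245:285,295:345]=m[245:285,295:345]
c=max(cv2.findContours(x,0,1)[0],key=cv2.contourArea);e=cv2.fitEllipse(c);print(e,"area",x.sum())
for z in(.032,.028): print("disc jig",inJ(plane(T,*e[0],z)))
cv2.imwrite("pics/mt.png",cv2.resize(im[222:282,280:360,::-1],None,fx=10,fy=10,interpolation=cv2.INTER_CUBIC))
E
python3 meas.py
```

```text
16.975 [-329.61    1.51  102.03] -4.499813567086879 0.029898938091747738 [ 0.33407773 -0.12304074 -0.62463574]
((323.3892822265625, 261.99493408203125), (14.265575408935547, 14.45905590057373), 140.7418975830078) area 206
disc jig [-25.65   1.36  32.  ]
disc jig [-25.32   0.39  28.  ]
```

View pics/mt.png

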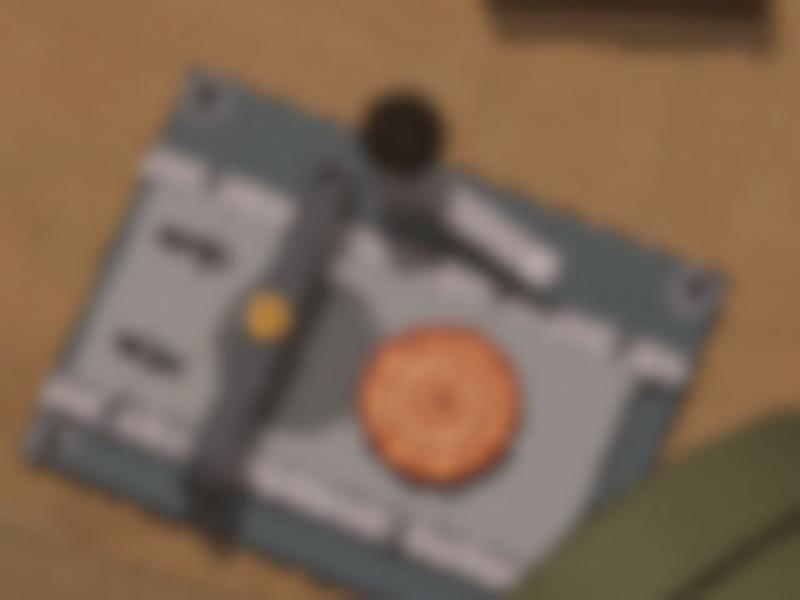

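Run:
```python
from station import robot
from h import *
s=robot.state()
print(move(s,W(-80,-.6,80),-4.2),move(s,W(-72,-.6,26.5),-4.2))
```

```text
([0.5, -252.8, 21.1], [0.0039, 0.0001, -0.0077]) ([0.5, -261.0, 74.6], [0.0039, 0.0001, -0.0077])
```

Call:
play_rows(
  claw=[-0.53,-0.53,-0.53,-0.53,-0.53,-0.53,-0.53,-0.53,-0.53,-0.53,-0.53,-0.53],
  translation=[
    [0,-40,0],
    [0,-85,0],
    [0,-130,0],
    [0,-175,0],
    [0.2,-215,10],
    [0.5,-245,20],
    [0.5,-252.5,35],
    [0.5,-252.5,50],
    [0.5,-252.5,63],
    [0.5,-255,71],
    [0.5,-260,74],
    [0.5,-260,74.5],
  ],
  rot=[
    [0,0,0],
    [0.001,0,-0.003],
    [0.002,0,-0.006],
    [0.003,0,-0.0077],
    [0.004,0,-0.0077],
    [0.004,0,-0.0077],
    [0.004,0,-0.0077],
    [0.004,0,-0.0077],
    [0.004,0,-0.0077],
    [0.004,0,-0.0077],
    [0.004,0,-0.0077],
    [0.004,0,-0.0077],
  ],
)

```text
t: 18.52
ee_pos: [0.4984, -0.0672, 0.0266]
eef_rot: [0.999, -0.036, -0.0, -0.0]
ft_force: [-1.0, 0.1, -0.8]
opening: 0.0197
```

Run:
```python
from station import robot
from h import *
s=robot.state(); print(s["t"],inJ(s["ee_pos"]),yaw(s),s["opening"],s["ft_force"])
print(move(s,W(-30,-.6,26.5),-4.2))
```

```text
18.525 [-72.54  -0.68  26.56] -4.166525332920542 0.019725616547896656 [-0.96073138  0.09078984 -0.83534041]
([-0.1, -42.5, 0.1], [-0.0004, 0.0001, 0.0006])
```

Call:
play_rows(
  claw=[-0.53,-0.53,-0.53,-0.53,-0.53,-0.53,-0.53,-0.53,-0.53,-0.53,-0.53,-0.53],
  translation=[
    [0,-5,0],
    [0,-9,0],
    [0,-13,0],
    [0,-17,0],
    [0,-21,0],
    [0,-25,0],
    [0,-29,0],
    [0,-33,0],
    [0,-37,0],
    [0,-40,0],
    [0,-42.5,0],
    [0,-42.5,0],
  ],
  rot=[
    [0,0,0],
    [0,0,0],
    [0,0,0],
    [0,0,0],
    [0,0,0],
    [0,0,0],
    [0,0,0],
    [0,0,0],
    [0,0,0],
    [0,0,0],
    [0,0,0],
    [0,0,0],
  ],
)

```text
t: 20.02
ee_pos: [0.5014, -0.0245, 0.0265]
eef_rot: [0.999, -0.036, -0.0, -0.0]
ft_force: [-0.1, 0.5, 0.3]
opening: 0.0201
```

Run:
```python
from station import robot
from h import *
s=robot.state(); print(s["t"],inJ(s["ee_pos"]),yaw(s),s["opening"],s["ft_force"])
S=robot.capture("side")
cv2.imwrite("pics/j_s.png",cv2.resize(S["pixels"][200:290,260:360,::-1],None,fx=6,fy=6,interpolation=cv2.INTER_CUBIC))
```

```text
20.025 [-29.69  -0.57  26.51] -4.146378499095374 0.02006942963254925 [-0.05025373  0.49227928  0.25929683]
```

View pics/j_s.png

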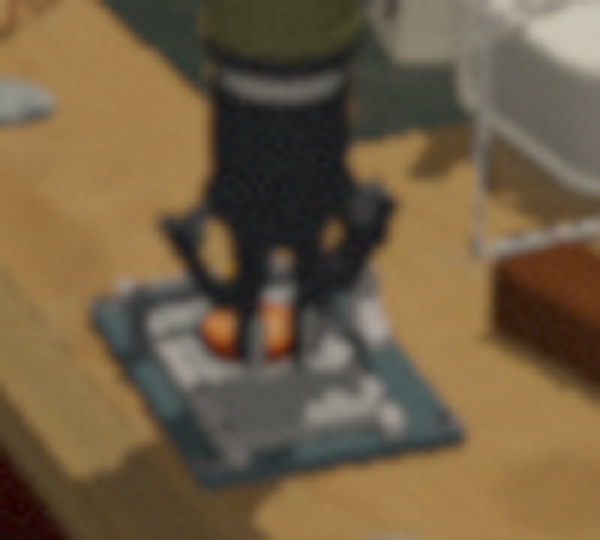

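Call:
play_rows(
  claw=[-0.53,-0.53,-0.53,-0.53,-0.53,-0.53],
  translation=[
    [0,-3,0],
    [0,-6,0],
    [0,-9,0],
    [0,-11,0],
    [0,-13,0],
    [0,-13,0],
  ],
  rot=[
    [0,0,0],
    [0,0,0],
    [0,0,0],
    [0,0,0],
    [0,0,0],
    [0,0,0],
  ],
)

```text
t: 20.82
ee_pos: [0.5023, -0.0112, 0.0265]
eef_rot: [0.999, -0.036, -0.0, -0.0]
ft_force: [0.2, -0.5, 0.3]
opening: 0.0201
```

Call:
play_rows(
  claw=[-0.53,-0.53,-0.53,-0.53],
  translation=[
    [0,-1,0],
    [0,-2,0],
    [0,-3,0],
    [0,-3,0],
  ],
  rot=[
    [0,0,0],
    [0,0,0],
    [0,0,0],
    [0,0,0],
  ],
)

```text
t: 21.32
ee_pos: [0.5025, -0.0081, 0.0265]
eef_rot: [0.999, -0.036, -0.0, -0.0]
ft_force: [-0.0, -0.7, -0.1]
opening: 0.02
```

Call:
play_rows(
  claw=[-0.53,-0.53,-0.53],
  translation=[
    [0,-0.7,0],
    [0,-1.4,0],
    [0,-1.4,0],
  ],
  rot=[
    [0,0,0],
    [0,0,0],
    [0,0,0],
  ],
)

```text
t: 21.7
ee_pos: [0.5026, -0.0066, 0.0265]
eef_rot: [0.999, -0.036, -0.0, -0.0]
ft_force: [-0.1, 0.3, -0.6]
opening: 0.0204
```

Run:
```python
from station import robot
from h import *
s=robot.state(); print(s["t"],inJ(s["ee_pos"]),yaw(s),s["opening"],s["ft_force"])
S=robot.capture("side")
cv2.imwrite("pics/k_s.png",cv2.resize(S["pixels"][200:290,260:360,::-1],None,fx=6,fy=6,interpolation=cv2.INTER_CUBIC))
```

```text
21.7 [-11.84  -0.49  26.46] -4.113529856987068 0.02043341079032694 [-0.05641605  0.27894926 -0.57881665]
```

View pics/k_s.png

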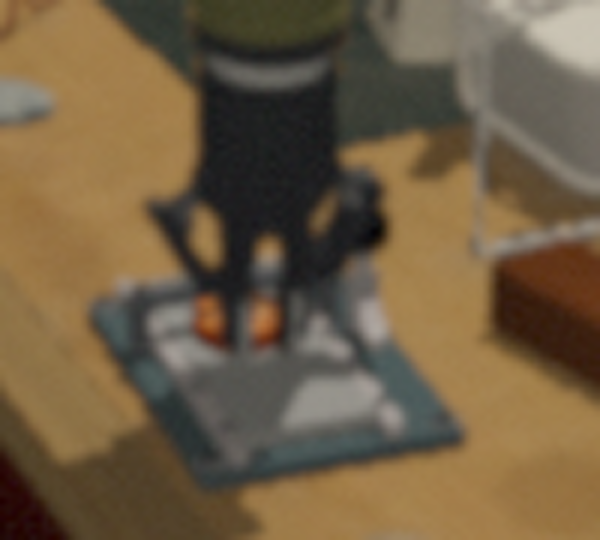

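Call:
play_rows(
  claw=[-0.53,-0.53,-0.53],
  translation=[
    [0,-0.5,0],
    [0,-1,0],
    [0,-1,0],
  ],
  rot=[
    [0,0,0],
    [0,0,0],
    [0,0,0],
  ],
)

```text
t: 22.12
ee_pos: [0.5027, -0.0057, 0.0265]
eef_rot: [0.999, -0.036, -0.0, -0.0]
ft_force: [-0.5, 0.1, -0.3]
opening: 0.0198
```

Call:
play_rows(
  claw=[-0.53,-0.53,-0.53],
  translation=[
    [0,-0.5,0],
    [0,-1,0],
    [0,-1,0],
  ],
  rot=[
    [0,0,0],
    [0,0,0],
    [0,0,0],
  ],
)

```text
t: 22.5
ee_pos: [0.5028, -0.0047, 0.0265]
eef_rot: [0.999, -0.036, -0.0, -0.0]
ft_force: [0.4, -1.0, 0.8]
opening: 0.0197
```

Call:
play_rows(
  claw=[-0.53,-0.53,-0.53],
  translation=[
    [0,-0.5,0],
    [0,-0.8,0],
    [0,-0.8,0],
  ],
  rot=[
    [0,0,0],
    [0,0,0],
    [0,0,0],
  ],
)

```text
t: 22.88
ee_pos: [0.5028, -0.0038, 0.0265]
eef_rot: [0.999, -0.036, -0.0, -0.0]
ft_force: [0.1, 0.2, 1.1]
opening: 0.0204
```

Call:
play_rows(
  claw=[-0.53,-0.53,-0.53],
  translation=[
    [0,-0.5,0],
    [0,-0.8,0],
    [0,-0.8,0],
  ],
  rot=[
    [0,0,0],
    [0,0,0],
    [0,0,0],
  ],
)

```text
t: 23.25
ee_pos: [0.5029, -0.0031, 0.0265]
eef_rot: [0.999, -0.036, -0.0, -0.0]
ft_force: [0.4, -1.3, 1.0]
opening: 0.0199
```

Call:
play_rows(
  claw=[-0.53,-0.53,-0.53],
  translation=[
    [0,-0.3,0],
    [0,-0.6,0],
    [0,-0.6,0],
  ],
  rot=[
    [0,0,0],
    [0,0,0],
    [0,0,0],
  ],
)

```text
t: 23.62
ee_pos: [0.5029, -0.0028, 0.0265]
eef_rot: [0.999, -0.036, -0.0, -0.0]
ft_force: [0.6, -1.9, 1.1]
opening: 0.0201
```

Run:
```python
from station import robot
from h import *
s=robot.state(); print(s["t"],inJ(s["ee_pos"]),yaw(s),s["opening"],s["ft_force"])
S=robot.capture("side");T=robot.capture("top")
cv2.imwrite("pics/l_s.png",cv2.resize(S["pixels"][225:275,265:335,::-1],None,fx=10,fy=10,interpolation=cv2.INTER_CUBIC))
```

```text
23.625 [-7.95 -0.53 26.49] -4.126315017682187 0.020106824974663436 [ 0.60360321 -1.91756737  1.14064427]
```

View pics/l_s.png

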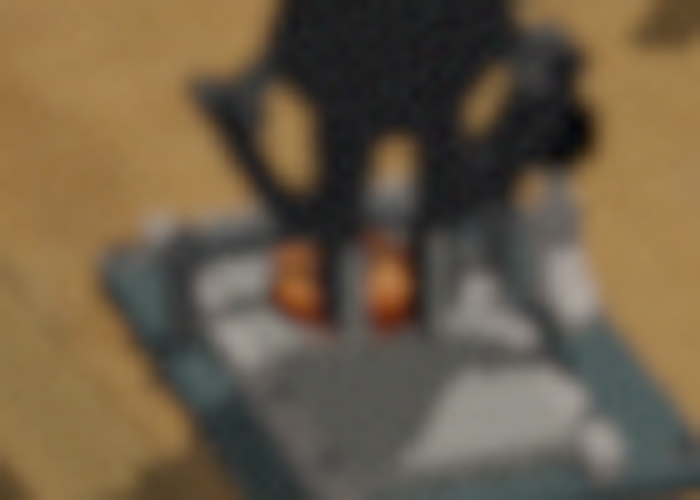

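Call:
play_rows(
  claw=[-0.53,-0.53,-0.53],
  translation=[
    [0,-0.4,0],
    [0,-0.8,0],
    [0,-0.8,0],
  ],
  rot=[
    [0,0,0],
    [0,0,0],
    [0,0,0],
  ],
)

```text
t: 24.1
ee_pos: [0.503, -0.0024, 0.0265]
eef_rot: [0.999, -0.036, -0.0, -0.0]
ft_force: [1.0, -4.5, -0.3]
opening: 0.0199
```

Run:
```python
from station import robot
from h import *
s=robot.state(); print(s["t"],inJ(s["ee_pos"]),s["ft_force"],s["ft_torque"])
```

```text
24.1 [-7.57 -0.59 26.52] [ 0.95623056 -4.52659573 -0.31286076] [-0.99062027 -0.01924128  0.01673144]
```

Call:
play_rows(
  claw=[-0.53,-0.53,-0.53,-0.53,-0.53,-0.53,-0.53,-0.53,-0.53],
  translation=[
    [0,3,0],
    [0,15,0],
    [0,40,-15],
    [0,80,-50],
    [0,125,-80],
    [0,170,-80],
    [0,220,-80],
    [0,270,-80],
    [0,300,-80],
  ],
  rot=[
    [0,0,0],
    [0,0,0],
    [0,0,0],
    [0,0,0],
    [0,0,0],
    [0,0,0],
    [0,0,0],
    [0,0,0],
    [0,0,0],
  ],
)

```text
t: 25.22
ee_pos: [0.4801, -0.3049, 0.1065]
eef_rot: [0.999, -0.038, -0.0, 0.0]
ft_force: [1.0, 0.5, 0.3]
opening: 0.0202
```

```bash
python3 meas.py
python3 - <<'E'
from station import robot
from h import *
S=robot.capture("side")
cv2.imwrite("pics/m_s.png",cv2.resize(S["pixels"][225:285,265:345,::-1],None,fx=10,fy=10,interpolation=cv2.INTER_CUBIC))
E
```

```text
25.225 [-3.1099e+02  8.0000e-02  1.0655e+02] -4.310328567939514 0.020191681790855804 [1.03067332 0.49069096 0.33727509]
((311.4892272949219, 257.4985046386719), (8.770358085632324, 14.045876502990723), 22.144256591796875) area 135
disc jig [16.87  1.96 32.  ]
disc jig [17.31  0.99 28.  ]
```

View pics/mt.png

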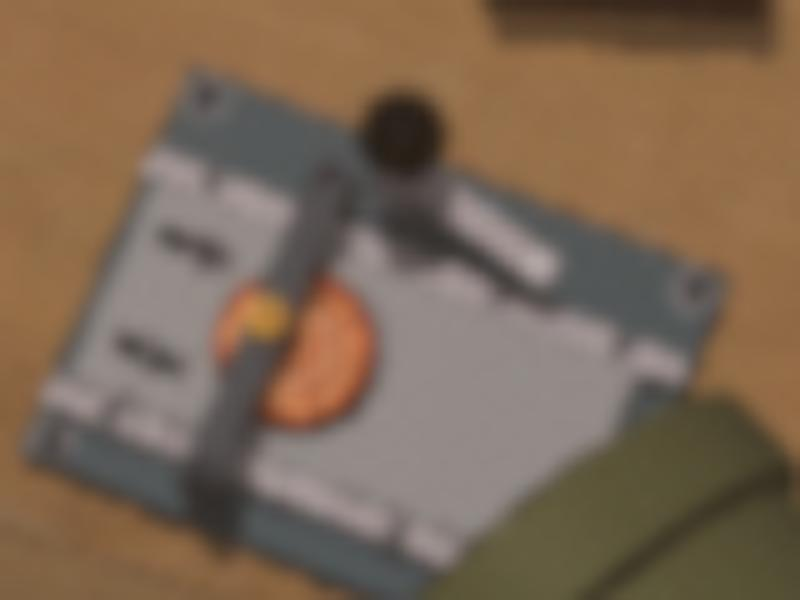

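View pics/m_s.png

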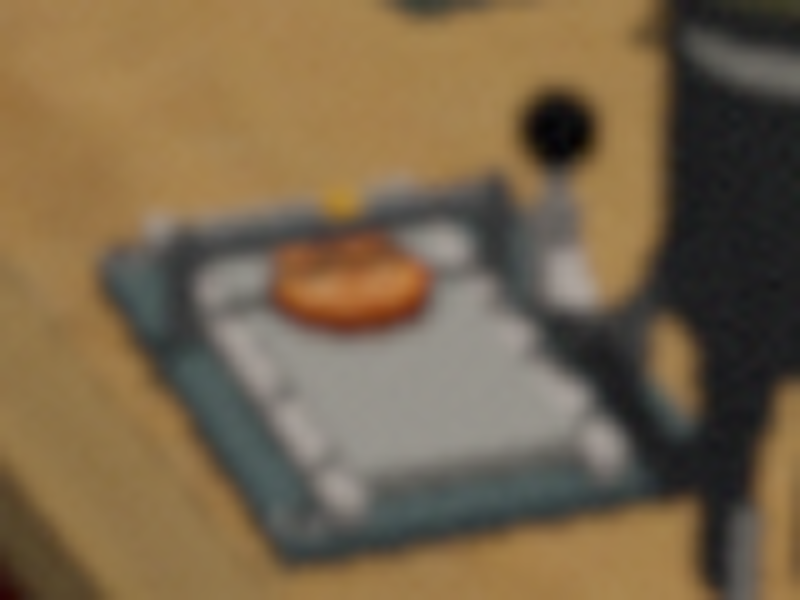

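Run:
```python
from station import robot
from h import *
S=robot.capture("side"); cur=S["pixels"][:,:,::-1].copy(); old=cv2.imread("pics/f_sfull.png")
def mk(im,roi):
    H=cv2.cvtColor(im,cv2.COLOR_BGR2HSV).astype(int); m=((H[...,0]<16)&(H[...,1]>140)).astype(np.uint8)
    x0,y0,x1,y1=roi; x=np.zeros_like(m); x[y0:y1,x0:x1]=m[y0:y1,x0:x1]; 
    c=max(cv2.findContours(x,0,1)[0],key=cv2.contourArea); return cv2.boundingRect(c),x
def prof(im,cols):
    return im[:,cols].mean(1)
for n,im,roi,ctr in(("old",old,(285,248,330,278),(-50.8,1,22)),("cur",cur,(285,246,312,262),(27.5,0,22)),("cur-seated",cur,(285,246,312,262),(27.5,0,18))):
    bb,m=mk(im,roi)
    a=np.linspace(0,6.283,100); 
    P=lambda h:proj(S,np.array([W(ctr[0]+27*np.cos(t),ctr[1]+27*np.sin(t),ctr[2]+h) for t in a]))
    t,b=P(12),P(0)
    print(n,"bbox l,t,r,b",bb[0],bb[1],bb[0]+bb[2],bb[1]+bb[3],"pred l,r",t[:,0].min().round(1),t[:,0].max().round(1),"toptop",t[:,1].min().round(1),"topbot",t[:,1].max().round(1),"bot",b[:,1].max().round(1))
    cx=int(bb[0]+bb[2]/2); print("col",cx,[(r,im[r,cx].tolist()) for r in range(bb[1]-2,bb[1]+bb[3]+3)])
```

```text
old bbox l,t,r,b 301 259 316 269 pred l,r 298.1 315.1 toptop 257.7 topbot 266.2 bot 269.5
col 308 [(257, [127, 137, 152]), (258, [103, 126, 168]), (259, [77, 120, 181]), (260, [68, 122, 186]), (261, [68, 122, 186]), (262, [65, 119, 183]), (263, [60, 113, 180]), (264, [61, 117, 184]), (265, [62, 120, 185]), (266, [46, 98, 163]), (267, [24, 61, 125]), (268, [34, 52, 101]), (269, [70, 80, 103]), (270, [102, 109, 117]), (271, [105, 111, 115])]
cur bbox l,t,r,b 293 249 308 258 pred l,r 290.2 306.6 toptop 246.6 topbot 254.6 bot 257.8
col 300 [(247, [60, 73, 87]), (248, [54, 69, 101]), (249, [50, 79, 132]), (250, [44, 80, 134]), (251, [45, 82, 136]), (252, [56, 101, 160]), (253, [61, 113, 177]), (254, [60, 113, 180]), (255, [48, 100, 170]), (256, [32, 72, 142]), (257, [36, 57, 111]), (258, [80, 90, 116]), (259, [119, 127, 136]), (260, [138, 145, 149])]
cur-seated bbox l,t,r,b 293 249 308 258 pred l,r 290.2 306.6 toptop 247.7 topbot 255.7 bot 258.9
col 300 [(247, [60, 73, 87]), (248, [54, 69, 101]), (249, [50, 79, 132]), (250, [44, 80, 134]), (251, [45, 82, 136]), (252, [56, 101, 160]), (253, [61, 113, 177]), (254, [60, 113, 180]), (255, [48, 100, 170]), (256, [32, 72, 142]), (257, [36, 57, 111]), (258, [80, 90, 116]), (259, [119, 127, 136]), (260, [138, 145, 149])]
```

Run:
```python
from station import robot
from h import *
T=robot.capture("top");S=robot.capture("side")
print(tri(T,(330,112),S,(408,180)))
for z in(0,.1,.15): print(z,plane(T,315,200,z),plane(T,313,187,z),plane(T,245,178,z))
print(plane(S,340,240,0))
s=robot.state(); print(s["t"],s["joints"])
print(W(15,-68,77)); 
p=np.array([.5725,.0152,.12]); print(move(s,p,40),move(s,[.5725,.0152,.057],40))
cv2.imwrite("pics/n_t.png",cv2.resize(T["pixels"][90:290,170:370,::-1],None,fx=3,fy=3,interpolation=cv2.INTER_CUBIC))
```

```text
(array([0.96118173, 0.10370176, 0.18293059]), [np.float64(0.0031639305108183266), np.float64(0.0031639305108190257)])
0 [0.71367643 0.07839417 0.        ] [0.75875858 0.10048241 0.        ] [0.71717597 0.34349847 0.        ]
0.1 [0.67594474 0.0659224  0.1       ] [0.71819032 0.08662085 0.1       ] [0.67922409 0.31434635 0.1       ]
0.15 [0.6570789  0.05968651 0.15      ] [0.69790619 0.07969007 0.15      ] [0.66024815 0.29977029 0.15      ]
[0.69709031 0.09962214 0.        ]
25.475 [ 0.43141251  0.54988435  0.13055768  1.8211495  -0.0982615   0.77779226
  0.54089739]
[0.57191596 0.01517952 0.077     ]
([68.3, -321.9, -13.4], [-0.0013, 0.0001, -0.7703]) ([68.3, -321.8, 49.6], [-0.0013, 0.0001, -0.7703])
```

View pics/n_t.png

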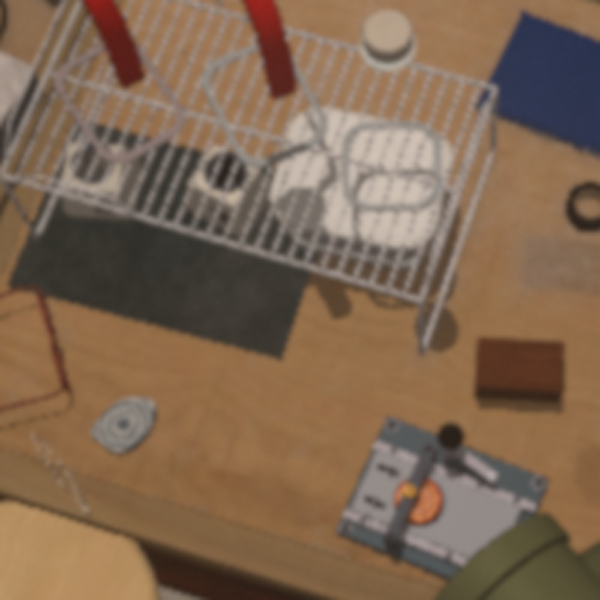

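Run:
```python
from station import robot
from h import *
s=robot.state()
print(move(s,[.5725,.0152,.125],-4.2),move(s,[.5725,.0152,.057],-4.2))
```

```text
([68.3, -321.9, -18.4], [-0.0012, 0.0005, 0.0011]) ([68.3, -321.8, 49.6], [-0.0012, 0.0005, 0.0011])
```

Call:
play_rows(
  claw=[0.1,0.1,0.1,0.1,0.1,0.1,0.1,0.1,0.1,0.1,0.1],
  translation=[
    [6,-30,-12],
    [15,-75,-20],
    [25,-120,-20],
    [35,-165,-20],
    [45,-210,-20],
    [55,-255,-20],
    [62,-290,-20],
    [68.3,-315,-20],
    [68.3,-322,-19],
    [68.3,-322,-18],
    [68.3,-322,-18],
  ],
  rot=[
    [0,0,0],
    [0,0,0],
    [0,0,0],
    [0,0,0],
    [0,0,0],
    [0,0,0],
    [0,0,0],
    [0,0,0],
    [0,0,0],
    [0,0,0],
    [0,0,0],
  ],
)

```text
t: 26.85
ee_pos: [0.572, 0.0139, 0.1246]
eef_rot: [0.999, -0.037, -0.001, -0.0]
ft_force: [-0.5, -0.9, 0.2]
opening: 0.0467
```

Run:
```python
from station import robot
from h import *
s=robot.state(); print(s["t"],s["ee_pos"],inJ(s["ee_pos"]),yaw(s),s["opening"],s["joints"])
print(move(s,[.5725,.0152,.057],-4.2))
S=robot.capture("side")
cv2.imwrite("pics/o_s.png",cv2.resize(S["pixels"][180:280,270:370,::-1],None,fx=6,fy=6,interpolation=cv2.INTER_CUBIC))
```

```text
26.85 [0.57197547 0.01391457 0.12456024] [ 13.74 -68.15 124.56] -4.221012578634106 0.046708949511037566 [-0.16022664  0.53373856  0.143933    1.789398   -0.10008425  0.82650196
 -0.04176408]
([0.5, -1.3, 67.6], [-0.0004, 0.0011, -0.0004])
```

View pics/o_s.png

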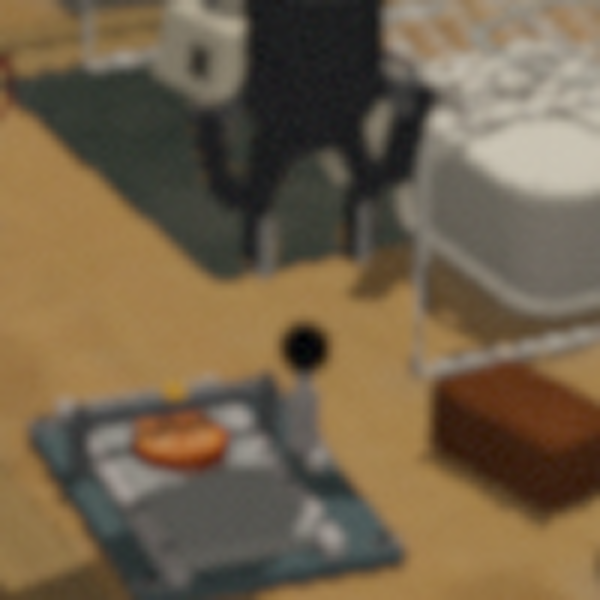

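Call:
play_rows(
  claw=[0.1,0.1,0.1,0.1,0.1,0.1,0.1],
  translation=[
    [0.5,-1.3,15],
    [0.5,-1.3,32],
    [0.5,-1.3,48],
    [0.5,-1.3,59],
    [0.5,-1.3,65],
    [0.5,-1.3,67.5],
    [0.5,-1.3,67.5],
  ],
  rot=[
    [0,0,0],
    [0,0,0],
    [0,0,0],
    [0,0,0],
    [0,0,0],
    [0,0,0],
    [0,0,0],
  ],
)

```text
t: 27.78
ee_pos: [0.5729, 0.0151, 0.0573]
eef_rot: [0.999, -0.037, -0.0, -0.0]
ft_force: [-0.7, -0.5, 0.6]
opening: 0.0471
```

Run:
```python
from station import robot
from h import *
s=robot.state(); print(s["t"],s["ee_pos"],inJ(s["ee_pos"]),yaw(s),s["opening"],s["ft_force"])
S=robot.capture("side")
cv2.imwrite("pics/p_s.png",cv2.resize(S["pixels"][200:275,280:370,::-1],None,fx=8,fy=8,interpolation=cv2.INTER_CUBIC))
```

```text
27.775 [0.57285078 0.01514987 0.05733764] [ 15.04 -68.93  57.34] -4.239509256732722 0.04710741380402977 [-0.734849   -0.51502527  0.6064066 ]
```

View pics/p_s.png

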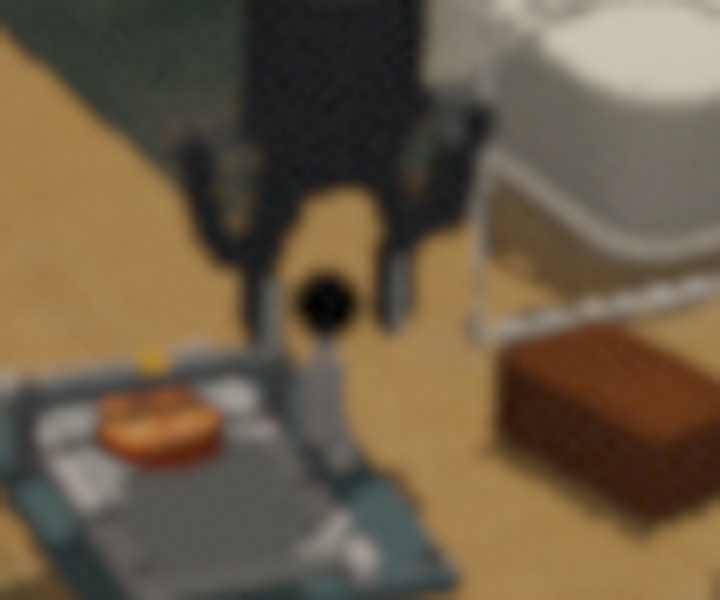

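Call:
play_rows(
  claw=[-0.3,-0.6,-0.6,-0.6,-0.6],
  translation=[
    [0,0,0],
    [0,0,0],
    [0,0,0],
    [0,0,0],
    [0,0,0],
  ],
  rot=[
    [0,0,0],
    [0,0,0],
    [0,0,0],
    [0,0,0],
    [0,0,0],
  ],
)

```text
t: 28.45
ee_pos: [0.5727, 0.0152, 0.0582]
eef_rot: [0.999, -0.037, -0.0, -0.0]
ft_force: [-3.0, -0.3, 5.9]
opening: 0.0273
```

Run:
```python
from station import robot
from h import *
s=robot.state(); print(s["t"],s["ee_pos"],yaw(s),s["opening"],s["ft_force"],s["ft_torque"])
```

```text
28.45 [0.57265258 0.01522165 0.05823269] -4.235864106030773 0.027266726923624668 [-2.97417545 -0.28920283  5.87996968] [ 0.04308241  0.54939713 -0.01265565]
```

Call:
play_rows(
  claw=[-0.6,-0.6,-0.6,-0.6,-0.6,-0.6,-0.6],
  translation=[
    [0,0,0],
    [0,0,0],
    [0,0,0],
    [0,0,0],
    [0,0,0],
    [0,0,0],
    [0,0,0],
  ],
  rot=[
    [0,0,0.1],
    [0,0,0.23],
    [0,0,0.37],
    [0,0,0.51],
    [0,0,0.65],
    [0,0,0.78],
    [0,0,0.8],
  ],
)

```text
t: 29.32
ee_pos: [0.5726, 0.0152, 0.0583]
eef_rot: [0.906, -0.423, -0.0, -0.0]
ft_force: [-0.3, -0.3, -0.6]
opening: 0.027
```

Run:
```python
from station import robot
from h import *
s=robot.state(); print(s["t"],s["ee_pos"],yaw(s),s["opening"],s["ft_force"],s["ft_torque"])
S=robot.capture("side")
cv2.imwrite("pics/q_s.png",cv2.resize(S["pixels"][200:275,280:370,::-1],None,fx=8,fy=8,interpolation=cv2.INTER_CUBIC))
```

```text
29.325 [0.57262968 0.01520032 0.05832525] -50.06587290301453 0.02703578809642939 [-0.30737152 -0.33734661 -0.6442067 ] [-0.12754812  0.07201871  0.14004608]
```

View pics/q_s.png

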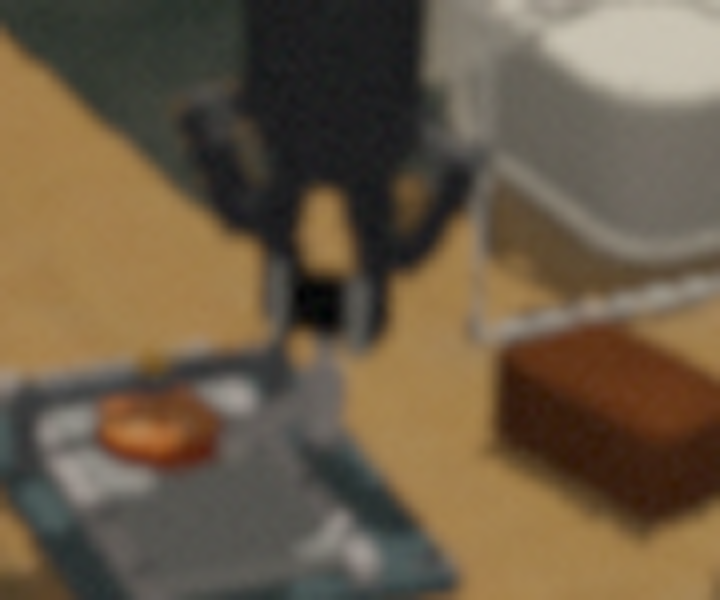

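Call:
play_rows(
  claw=[-0.6,-0.6,-0.6,-0.6],
  translation=[
    [0,0,0],
    [0,0,0],
    [0,0,0],
    [0,0,0],
  ],
  rot=[
    [0,0,0.12],
    [0,0,0.24],
    [0,0,0.34],
    [0,0,0.34],
  ],
)

```text
t: 29.88
ee_pos: [0.5726, 0.0152, 0.0583]
eef_rot: [0.822, -0.569, -0.0, -0.0]
ft_force: [0.0, -0.1, -0.9]
opening: 0.0274
```

Run:
```python
from station import robot
from h import *
s=robot.state(); print(s["t"],s["ee_pos"],yaw(s),s["opening"],s["ft_force"],s["ft_torque"])
```

```text
29.875 [0.5726411  0.01518731 0.05834329] -69.38474632896497 0.02737954947417288 [ 0.02354449 -0.12711777 -0.87006906] [-0.05174322  0.04470154 -0.16459967]
```

Call:
play_rows(
  claw=[-0.6,-0.6,-0.6],
  translation=[
    [0,0,0],
    [0,0,0],
    [0,0,0],
  ],
  rot=[
    [0,0,0.08],
    [0,0,0.16],
    [0,0,0.16],
  ],
)

```text
t: 30.25
ee_pos: [0.5727, 0.0152, 0.0584]
eef_rot: [0.775, -0.632, -0.0, -0.0]
ft_force: [-0.2, -1.1, -1.4]
opening: 0.027
```

Run:
```python
from station import robot
from h import *
s=robot.state(); print(s["t"],s["ee_pos"],yaw(s),s["opening"],s["ft_force"],s["ft_torque"])
```

```text
30.25 [0.57273368 0.01520548 0.05838225] -78.35534193175506 0.02699158577415875 [-0.17527458 -1.07420215 -1.36891731] [-0.05328595  0.01087493 -0.065487  ]
```

Call:
play_rows(
  claw=[-0.6,-0.6,-0.6],
  translation=[
    [0,0,0],
    [0,0,0],
    [0,0,0],
  ],
  rot=[
    [0,0,0.05],
    [0,0,0.1],
    [0,0,0.1],
  ],
)

```text
t: 30.62
ee_pos: [0.5713, 0.015, 0.0585]
eef_rot: [0.742, -0.671, -0.001, 0.001]
ft_force: [-5.0, -0.7, 4.9]
opening: 0.0271
```

Run:
```python
from station import robot
from h import *
s=robot.state(); print(s["t"],s["ee_pos"],yaw(s),s["opening"],s["ft_force"],s["ft_torque"])
S=robot.capture("side")
cv2.imwrite("pics/r_s.png",cv2.resize(S["pixels"][200:275,270:360,::-1],None,fx=8,fy=8,interpolation=cv2.INTER_CUBIC))
```

```text
30.625 [0.57127861 0.01498717 0.0585151 ] -84.24872326637767 0.027099974210450024 [-4.96011475 -0.65371504  4.94604797] [-0.24255497  1.01355359 -0.31015458]
```

View pics/r_s.png

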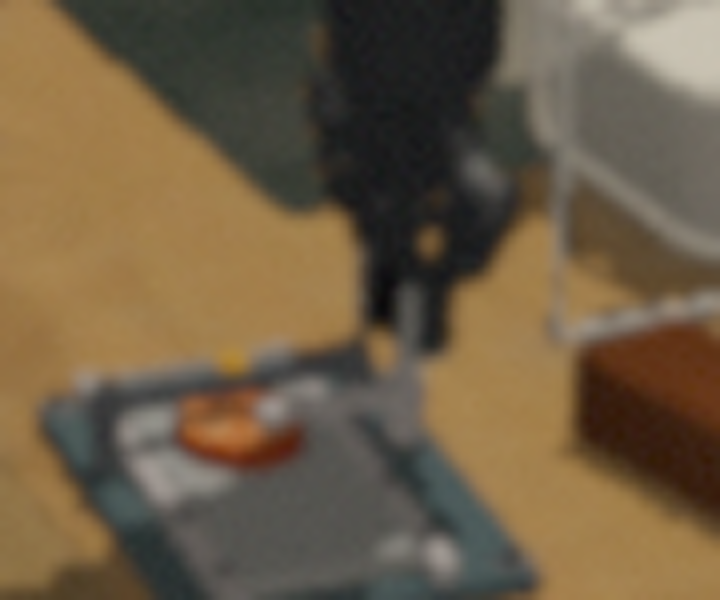

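Call:
play_rows(
  claw=[-0.6,-0.6,-0.6,-0.6],
  translation=[
    [0,-1.2,0],
    [0,-1.2,0],
    [0,-1.2,0],
    [0,-1.2,0],
  ],
  rot=[
    [0,0,0.03],
    [0,0,0.07],
    [0,0,0.1],
    [0,0,0.1],
  ],
)

```text
t: 31.18
ee_pos: [0.5727, 0.0151, 0.0586]
eef_rot: [0.707, -0.707, -0.001, 0.0]
ft_force: [-1.1, -0.3, 2.1]
opening: 0.0272
```

Run:
```python
from station import robot
from h import *
s=robot.state(); print(s["t"],s["ee_pos"],yaw(s),s["opening"],s["ft_force"],s["ft_torque"])
S=robot.capture("side")
cv2.imwrite("pics/s_s.png",cv2.resize(S["pixels"][200:275,270:360,::-1],None,fx=8,fy=8,interpolation=cv2.INTER_CUBIC))
```

```text
31.175 [0.57271744 0.01512448 0.05856085] -89.98654066679404 0.027194394291599543 [-1.08051867 -0.31604485  2.06229701] [-0.21412006  0.24361001  0.18437849]
```

View pics/s_s.png

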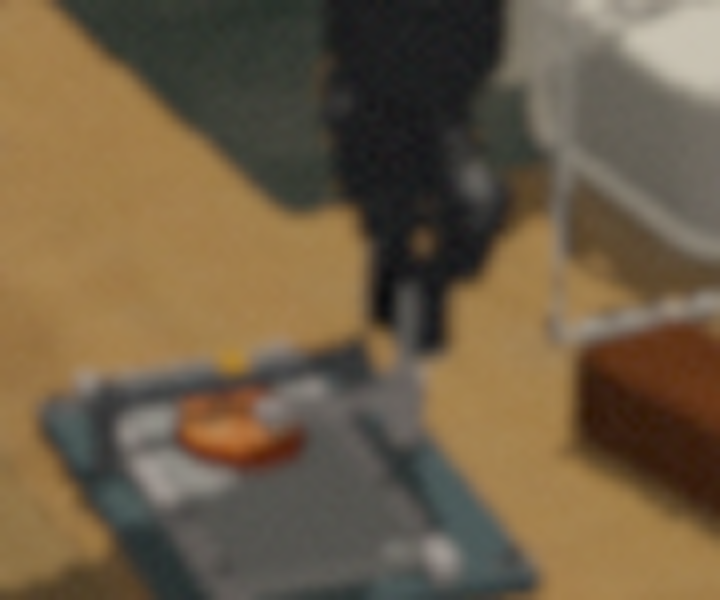

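Call:
play_rows(
  claw=[-0.6,-0.6,-0.6,-0.6],
  translation=[
    [0,0,0],
    [0,0,0],
    [0,0,0],
    [0,0,0],
  ],
  rot=[
    [0,0,0.05],
    [0,0,0.1],
    [0,0,0.15],
    [0,0,0.15],
  ],
)

```text
t: 31.72
ee_pos: [0.5742, 0.0149, 0.0586]
eef_rot: [-0.653, 0.757, -0.0, 0.0]
ft_force: [3.8, -1.7, -3.8]
opening: 0.0273
```

Run:
```python
from station import robot
from h import *
s=robot.state(); print(s["t"],s["ee_pos"],yaw(s),s["opening"],s["ft_force"],s["ft_torque"],s["joints"])
S=robot.capture("side")
cv2.imwrite("pics/t_s.png",cv2.resize(S["pixels"][200:275,270:360,::-1],None,fx=8,fy=8,interpolation=cv2.INTER_CUBIC))
```

```text
31.725 [0.57423582 0.01492756 0.05858005] -98.4861988290843 0.027323699284132814 [ 3.75603659 -1.67792037 -3.84796458] [-0.44980029 -1.00000103  0.36649789] [-0.43752197  0.69874252  0.60427714  1.85210636 -0.55559038  0.76469666
 -1.24921687]
```

View pics/t_s.png

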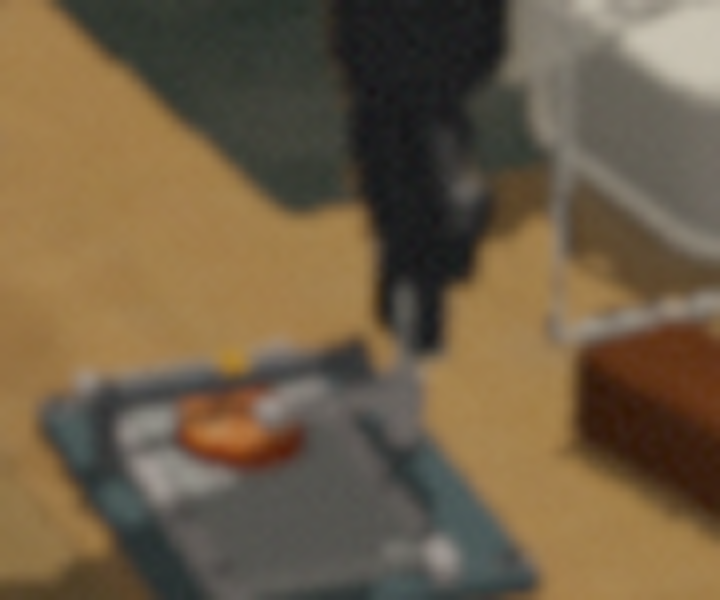

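Call:
play_rows(
  claw=[-0.6,-0.6,-0.6,-0.6],
  translation=[
    [0,1.5,0],
    [0,1.5,0],
    [0,1.5,0],
    [0,1.5,0],
  ],
  rot=[
    [0,0,0.05],
    [0,0,0.1],
    [0,0,0.15],
    [0,0,0.15],
  ],
)

```text
t: 32.28
ee_pos: [0.5713, 0.0156, 0.0584]
eef_rot: [-0.594, 0.804, 0.001, -0.001]
ft_force: [-3.6, 1.5, 3.4]
opening: 0.0271
```

Run:
```python
from station import robot
from h import *
s=robot.state(); print(s["t"],s["ee_pos"],yaw(s),s["opening"],s["ft_force"],s["ft_torque"])
```

```text
32.275 [0.57125589 0.01557802 0.05841924] -107.10054623595882 0.02708473406727384 [-3.58977936  1.47023034  3.43241054] [ 0.10159971  0.9295016  -0.25414405]
```

Call:
play_rows(
  claw=[-0.3,0.0,0.15,0.15,0.15,0.15,0.15,0.15,0.15],
  translation=[
    [0,0,0],
    [0,0,0],
    [0,0,0],
    [0,0,0],
    [0,0,-12],
    [0,0,-30],
    [0,0,-50],
    [0,0,-75],
    [0,0,-100],
  ],
  rot=[
    [0,0,0],
    [0,0,0],
    [0,0,0],
    [0,0,0],
    [0,0,0],
    [0,0,0],
    [0,0,0],
    [0,0,0],
    [0,0,0],
  ],
)

```text
t: 33.4
ee_pos: [0.5716, 0.0153, 0.1607]
eef_rot: [-0.594, 0.804, 0.001, -0.0]
ft_force: [-0.3, 0.0, -0.6]
opening: 0.0492
```

Run:
```python
from station import robot
from h import *
s=robot.state(); print(s["t"],s["ee_pos"],yaw(s),s["opening"],s["ft_force"],s["ft_torque"])
print(move(s,[.48,-.32,.16],-40))
```

```text
33.4 [0.57161065 0.0153031  0.16066022] -107.11310784983114 0.04919561233396819 [-0.27378379  0.01329324 -0.58790143] [-0.01817851 -0.00795739  0.04856972]
([347.4, -11.1, 0.4], [0.0005, 0.0012, -1.1713])
```

Call:
play_rows(
  claw=[0.15,0.15,0.15,0.15,0.15,0.15,0.15,0.15,0.15],
  translation=[
    [30,0,0],
    [75,-2,0],
    [120,-4,0],
    [165,-6,0],
    [210,-8,0],
    [255,-10,0],
    [300,-11,0],
    [347,-11,0],
    [347,-11,0],
  ],
  rot=[
    [0,0,-0.12],
    [0,0,-0.24],
    [0,0,-0.36],
    [0,0,-0.5],
    [0,0,-0.64],
    [0,0,-0.78],
    [0,0,-0.92],
    [0,0,-1.06],
    [0,0,-1.17],
  ],
)

```text
t: 34.52
ee_pos: [0.4774, -0.3251, 0.1623]
eef_rot: [0.939, -0.344, 0.0, 0.002]
ft_force: [0.8, -0.3, -0.4]
opening: 0.049
```

```bash
python3 meas.py
python3 - <<'E'
from station import robot
from h import *
S=robot.capture("side")
cv2.imwrite("pics/u_s.png",cv2.resize(S["pixels"][225:285,265:345,::-1],None,fx=10,fy=10,interpolation=cv2.INTER_CUBIC))
E
```

```text
34.525 [-331.3     1.3   162.28] -40.283359478228874 0.04900332224152456 [ 0.78270554 -0.30503658 -0.4185928 ]
((309.8521728515625, 256.53466796875), (4.287010669708252, 5.928228855133057), 7.294114112854004) area 32
disc jig [23.19  0.94 32.  ]
disc jig [23.64 -0.03 28.  ]
```

View pics/mt.png

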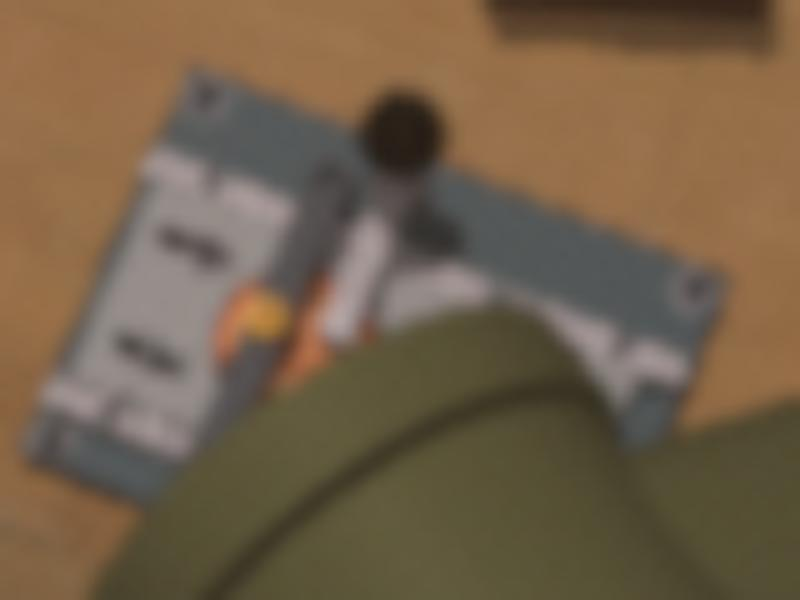

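View pics/u_s.png

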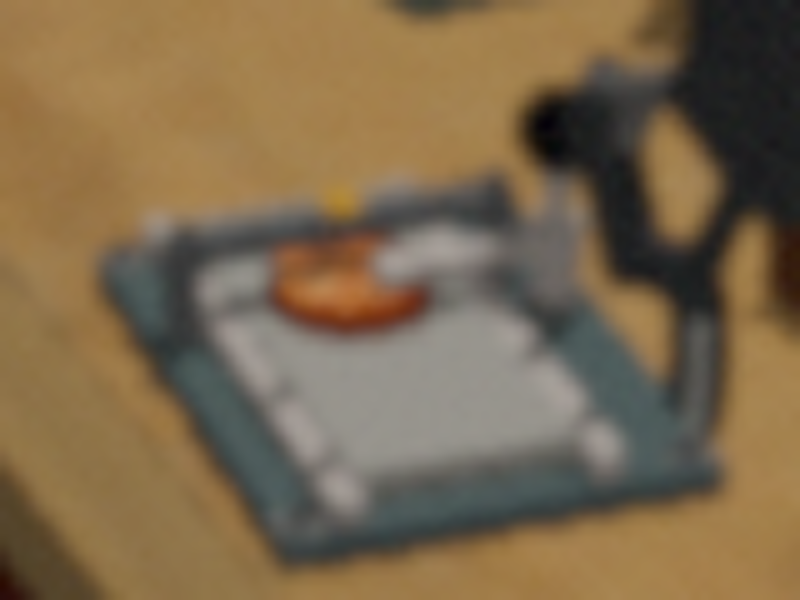

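Run:
```python
from station import robot
from h import *
T=robot.capture("top"); im=T["pixels"]; H=cv2.cvtColor(im,cv2.COLOR_RGB2HSV).astype(int)
g=cv2.cvtColor(im,cv2.COLOR_RGB2GRAY).astype(int)
print("z-range by eye")
for z in(.039,.043):
    a=inJ(plane(T,280+370/10-.5,222+222/10-.5,z));b=inJ(plane(T,280+341/10-.5,222+333/10-.5,z));d=b-a
    print(a,b,"angle from -x towards +y",np.arctan2(d[1],-d[0]))
    print("axis->tip",np.arctan2(b[1]+68-.0,-(b[0]-15)))
# bright strip mask
for v in range(240,258): print(v,g[v,308:322].tolist(),H[v,308:322,1].tolist())
```

```text
z-range by eye
[ 18.66 -46.88  39.  ] [13.12 -7.58 39.  ] angle from -x towards +y 1.430752177709909
axis->tip 1.539690838071672
[ 18.22 -45.78  43.  ] [12.69 -6.58 43.  ] angle from -x towards +y 1.4306497080123395
axis->tip 1.5332041458281607
240 [94, 88, 82, 77, 73, 73, 70, 72, 76, 77, 75, 71, 67, 64] [3, 3, 3, 13, 20, 20, 21, 7, 3, 19, 31, 36, 38, 36]
241 [113, 97, 84, 81, 80, 76, 68, 69, 79, 83, 82, 81, 75, 68] [9, 5, 12, 15, 18, 16, 21, 14, 13, 21, 32, 35, 34, 35]
242 [135, 110, 88, 81, 80, 74, 64, 70, 86, 90, 87, 82, 73, 63] [20, 16, 14, 18, 18, 23, 23, 14, 14, 21, 27, 32, 32, 34]
243 [139, 111, 88, 81, 80, 72, 65, 81, 106, 110, 95, 82, 68, 56] [21, 20, 17, 15, 18, 23, 26, 24, 23, 24, 28, 32, 31, 34]
244 [124, 98, 84, 81, 80, 77, 81, 105, 131, 133, 112, 84, 63, 54] [21, 22, 17, 15, 21, 25, 26, 23, 24, 25, 26, 28, 30, 27]
245 [109, 90, 82, 79, 78, 80, 97, 127, 149, 149, 126, 92, 64, 54] [20, 19, 18, 15, 22, 27, 25, 21, 23, 23, 25, 26, 30, 22]
246 [101, 85, 81, 77, 76, 83, 104, 137, 155, 154, 130, 97, 74, 63] [19, 14, 18, 19, 26, 26, 25, 21, 22, 23, 24, 25, 26, 27]
247 [92, 82, 
[... 701 characters left out ...]
, 121, 125, 90, 47, 28, 24, 29, 30, 25, 20, 23, 26]
253 [111, 90, 100, 127, 150, 165, 163, 141, 111, 99, 111, 119, 118, 108] [145, 125, 132, 111, 67, 33, 24, 29, 44, 44, 33, 33, 35, 45]
254 [104, 90, 110, 134, 152, 163, 156, 129, 97, 94, 99, 99, 95, 88] [151, 140, 138, 106, 57, 28, 22, 35, 68, 69, 55, 58, 66, 78]
255 [84, 84, 113, 128, 133, 141, 136, 113, 90, 88, 89, 86, 83, 82] [138, 144, 141, 120, 71, 34, 30, 46, 87, 92, 87, 90, 93, 97]
256 [69, 84, 116, 123, 111, 108, 106, 95, 86, 84, 84, 83, 83, 81] [122, 149, 146, 140, 110, 65, 55, 71, 94, 96, 99, 98, 96, 100]
257 [73, 96, 118, 118, 100, 91, 89, 87, 85, 84, 83, 84, 82, 82] [128, 147, 147, 145, 132, 100, 88, 91, 96, 100, 98, 100, 99, 99]
```

Run:
```python
from station import robot
from h import *
T=robot.capture("top"); g=cv2.cvtColor(T["pixels"],cv2.COLOR_RGB2GRAY).astype(float)
P=[]
for v in range(245,255):
    u=np.arange(310,320); w=np.clip(g[v,310:320]-115,0,None)
    if v>=249: w[u>317]=0
    P.append((u@w/w.sum(),v))
P=np.array(P); J=np.array([inJ(plane(T,u,v,.040)) for u,v in P]); print(J)
k=np.polyfit(J[:,1],J[:,0],1); print("dir angle",np.pi/2-np.arctan(-k[0])*-1 if 0 else np.arctan2(1,-k[0]),"x at y=-68",np.polyval(k,-68),"x at y=-10",np.polyval(k,-10))
b=proj(T,W(15,-68,77)); print("ball pred",b)
H=T["pixels"].max(2); c,s=cen(H<50,(312,226,330,245)); print("ball obs",c, inJ(plane(T,*c,.077)))
```

```text
[[ 16.84 -42.41  40.  ]
 [ 15.81 -39.07  40.  ]
 [ 15.02 -35.63  40.  ]
 [ 15.52 -31.68  40.  ]
 [ 15.44 -27.97  40.  ]
 [ 15.7  -24.12  40.  ]
 [ 15.78 -20.35  40.  ]
 [ 15.98 -16.54  40.  ]
 [ 16.44 -12.63  40.  ]
 [ 15.98  -9.1   40.  ]]
dir angle 1.575621532491006 x at y=-68 15.648098525784196 x at y=-10 15.927962628150823
ball pred [[319.95625296 235.1061792 ]]
ball obs [319.58064516 235.5483871 ] [ 15.57 -66.12  77.  ]
```

Run:
```python
from station import robot
from h import *
s=robot.state()
print(s["t"],move(s,[.5725,.0152,.15],-60),move(s,[.5725,.0152,.0583],-60))
```

```text
34.725 ([-145.5, -315.1, 11.5], [-0.0005, 0.0005, 0.3454]) ([-145.5, -315.0, 103.2], [-0.0005, 0.0005, 0.3454])
```

Call:
play_rows(
  claw=[0.1,0.1,0.1,0.1,0.1,0.1,0.1,0.1,0.1,0.1],
  translation=[
    [-15,-32,0],
    [-35,-75,0],
    [-55,-120,0],
    [-76,-165,0],
    [-97,-210,0],
    [-118,-255,5],
    [-135,-290,8],
    [-145.5,-315,11],
    [-145.5,-315,11],
    [-145.5,-315,11],
  ],
  rot=[
    [0,0,0.05],
    [0,0,0.1],
    [0,0,0.15],
    [0,0,0.2],
    [0,0,0.25],
    [0,0,0.3],
    [0,0,0.345],
    [0,0,0.345],
    [0,0,0.345],
    [0,0,0.345],
  ],
)

```text
t: 35.98
ee_pos: [0.5722, 0.0148, 0.1508]
eef_rot: [0.866, -0.5, 0.0, 0.0]
ft_force: [-0.4, -0.9, 0.7]
opening: 0.0474
```

Run:
```python
from station import robot
from h import *
s=robot.state()
print(s["t"],s["ee_pos"],yaw(s),move(s,[.5727,.0152,.0583],-60))
```

```text
35.975 [0.57221857 0.01477408 0.15083235] -60.01461616615616 ([-0.1, -0.6, 92.5], [-0.0001, -0.0002, -0.0003])
```

Call:
play_rows(
  claw=[0.1,0.1,0.1,0.1,0.1,0.1,-0.3,-0.6,-0.6,-0.6,-0.6],
  translation=[
    [0,-0.6,25],
    [0,-0.6,50],
    [0,-0.6,72],
    [0,-0.6,85],
    [0,-0.6,91],
    [0,-0.6,92.5],
    [0,-0.6,92.5],
    [0,-0.6,92.5],
    [0,-0.6,92.5],
    [0,-0.6,92.5],
    [0,-0.6,92.5],
  ],
  rot=[
    [0,0,0],
    [0,0,0],
    [0,0,0],
    [0,0,0],
    [0,0,0],
    [0,0,0],
    [0,0,0],
    [0,0,0],
    [0,0,0],
    [0,0,0],
    [0,0,0],
  ],
)

```text
t: 37.35
ee_pos: [0.573, 0.0153, 0.0592]
eef_rot: [0.866, -0.5, 0.0, -0.0]
ft_force: [-2.5, 1.3, 6.5]
opening: 0.0271
```

Call:
play_rows(
  claw=[-0.6,-0.6,-0.6],
  translation=[
    [0,0,0],
    [0,0,0],
    [0,0,0],
  ],
  rot=[
    [0,0,0.03],
    [0,0,0.05],
    [0,0,0.05],
  ],
)

```text
t: 37.72
ee_pos: [0.573, 0.0153, 0.0593]
eef_rot: [0.853, -0.522, 0.0, -0.0]
ft_force: [-0.8, -1.1, 2.3]
opening: 0.0272
```

Run:
```python
from station import robot
from h import *
s=robot.state()
print(s["t"],s["ee_pos"],yaw(s),s["opening"],s["ft_force"],s["ft_torque"])
```

```text
37.725 [0.57301592 0.01526936 0.05929927] -62.884315495347174 0.027194554347018268 [-0.77408197 -1.07255851  2.30906386] [0.03123727 0.23537256 0.27283413]
```

Call:
play_rows(
  claw=[-0.6,-0.6,-0.6,-0.6],
  translation=[
    [0,0,0],
    [0,0,0],
    [0,0,0],
    [0,0,0],
  ],
  rot=[
    [0,0,0.03],
    [0,0,0.06],
    [0,0,0.1],
    [0,0,0.14],
  ],
)

```text
t: 38.22
ee_pos: [0.5745, 0.0157, 0.0593]
eef_rot: [0.814, -0.581, 0.001, -0.001]
ft_force: [5.2, 1.2, -3.9]
opening: 0.027
```

Run:
```python
from station import robot
from h import *
s=robot.state()
print(s["t"],s["ee_pos"],yaw(s),s["opening"],s["ft_force"],s["ft_torque"])
```

```text
38.225 [0.57445251 0.01571123 0.05931518] -70.97276285218705 0.02698976677183036 [ 5.23761429  1.16941765 -3.94442988] [ 0.13368271 -1.14247624  1.08609845]
```

Call:
play_rows(
  claw=[-0.3,0.0,0.15,0.15,0.15,0.15,0.15,0.15,0.15],
  translation=[
    [0,0,0],
    [0,0,0],
    [0,0,0],
    [0,0,0],
    [0,0,-12],
    [0,0,-30],
    [0,0,-50],
    [0,0,-75],
    [0,0,-100],
  ],
  rot=[
    [0,0,0],
    [0,0,0],
    [0,0,0],
    [0,0,0],
    [0,0,0],
    [0,0,0],
    [0,0,0],
    [0,0,0],
    [0,0,0],
  ],
)

```text
t: 39.35
ee_pos: [0.5741, 0.0156, 0.161]
eef_rot: [0.814, -0.581, 0.002, -0.001]
ft_force: [0.7, 0.5, -0.8]
opening: 0.049
```

Run:
```python
from station import robot
from h import *
s=robot.state()
print(s["t"],s["ee_pos"],yaw(s),move(s,[.48,-.33,.16],-4))
```

```text
39.35 [0.57406659 0.01556197 0.16097864] -70.98584120733031 ([296.1, 201.5, 0.6], [-0.0027, -0.0034, -1.1691])
```

Call:
play_rows(
  claw=[0.15,0.15,0.15,0.15,0.15,0.15,0.15,0.15,0.15,0.15],
  translation=[
    [25,17,0],
    [65,44,0],
    [105,71,0],
    [145,99,0],
    [185,126,0],
    [225,153,0],
    [265,180,0],
    [296,201.5,0],
    [296,201.5,0],
    [296,201.5,0],
  ],
  rot=[
    [0,0,-0.12],
    [0,0,-0.24],
    [0,0,-0.36],
    [0,0,-0.48],
    [0,0,-0.62],
    [0,0,-0.76],
    [0,0,-0.9],
    [0,0,-1.04],
    [0,0,-1.17],
    [0,0,-1.17],
  ],
)

```text
t: 40.6
ee_pos: [0.4796, -0.3306, 0.1613]
eef_rot: [0.999, -0.036, 0.002, 0.0]
ft_force: [0.1, 0.6, -0.2]
opening: 0.0493
```

```bash
python3 meas.py
python3 - <<'E'
from station import robot
from h import *
S=robot.capture("side");T=robot.capture("top")
cv2.imwrite("pics/v_s.png",S["pixels"][:,:,::-1])
cv2.imwrite("pics/v_z.png",cv2.resize(S["pixels"][225:285,265:345,::-1],None,fx=10,fy=10,interpolation=cv2.INTER_CUBIC))
g=cv2.cvtColor(T["pixels"],cv2.COLOR_RGB2GRAY).astype(float);P=[]
for v in range(245,255):
    u=np.arange(310,320); w=np.clip(g[v,310:320]-115,0,None)
    if v>=249: w[u>317]=0
    P.append((u@w/w.sum(),v))
J=np.array([inJ(plane(T,u,v,.040)) for u,v in P]); k=np.polyfit(J[:,1],J[:,0],1); print("arm angle",np.arctan2(1,-k[0]),np.polyval(k,[-68,-10]))
E
```

```text
40.6 [-336.61   -1.26  161.28] -4.079777448251028 0.049277426844339306 [ 0.05728544  0.56763942 -0.18591136]
((310.98016357421875, 258.8278503417969), (8.754598617553711, 10.880901336669922), 47.97676086425781) area 107
disc jig [16.71  6.84 32.  ]
disc jig [17.14  5.88 28.  ]
arm angle 1.5926410586697237 [16.2385504  17.50574642]
```

View pics/mt.png

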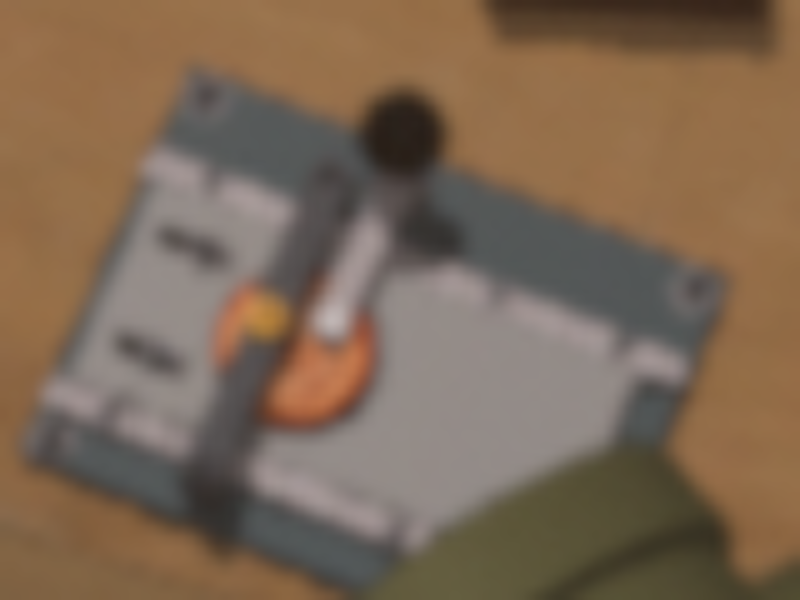

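View pics/v_z.png

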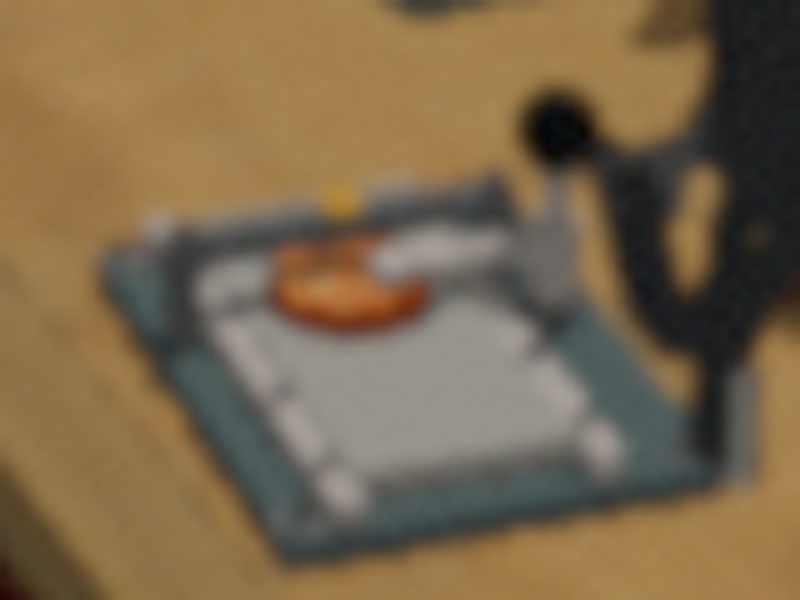

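View pics/v_s.png

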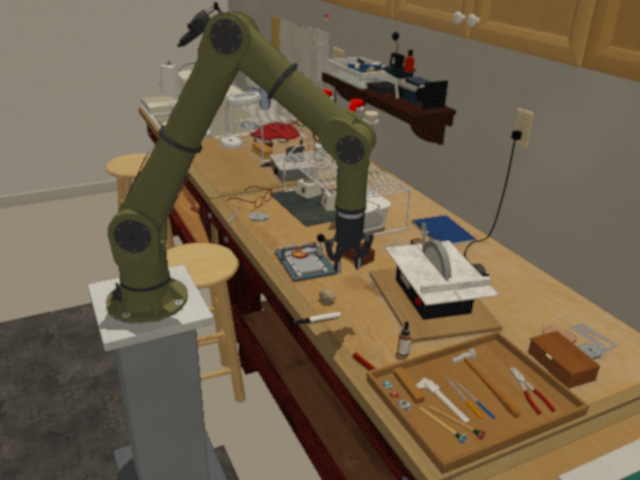

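```bash
python3 -c "
from station import robot
print(robot.close_job())"
```

```text
the job is handed in; nothing more can be done
None
```

The agate disc is in the pocket and clamped, and I handed the job in at about 41 s. The robot is clear of the work, and no other bench item was moved.

**Disc:** I picked it up, laid it flat on the load spot and pushed it in under the bridge with two nearly closed fingers. I pushed until I felt the pocket wall at about 4.5 N and went no further.

**Seating:** The side view puts the disc's edge about 1 px lower than it would be if it were still on the plate. That matches a disc down in the pocket.

**Clamp:** I turned the ball knob clockwise until the fingers slipped. I then gripped it again and turned against the stop, reading about 1.1 N m, before letting go.

**Last checks:**
- **Arm position:** it lies across the disc at about 1.59 rad in the top view. That reading is good to about 0.05 rad, and the stop is at 1.6.
- **Cameras:** the side view sat 1 to 2 px off the top view around the jig, so I relied mainly on the top view and on touch.
- **Disc centre:** the last automatic fit of the disc's centre means nothing, because the bridge and clamp arm hid part of the disc. I checked the disc by eye instead.

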